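# Empty the feeder magazine with the joystick and tray the housings

### The job

The practical is over: empty the feeder station and tray every bearing housing, any loose one on the desk too. For each bearing housing in the magazine, tilt the joystick hard over to its left, hold it there for a good second with the housing pushed right out on the shelf, let the stick back to centre so that the pusher goes home, then take the housing off the shelf and seat it flat, bearing up, in a free nest of the parts tray, one to a nest. When the magazine is empty put the dust cap on its mouth, fully down; move the pusher only with the stick and leave the bottle, cup and marker alone.

Things in the scene. Friction and masses are not known exactly. Their poses are not given: they have to be found in the camera images.
- part_a: white plastic bearing housing, 44 x 44 x 24 mm high, 30 g, a steel bearing in its top face; origin at the centre of its underside, z up, x and y square to its sides. The lowest in the magazine at the start
- part_b: white plastic bearing housing, 44 x 44 x 24 mm high, 30 g, a steel bearing in its top face; origin at the centre of its underside, z up, x and y square to its sides. Above part_a in the magazine at the start
- part_c: white plastic bearing housing, 44 x 44 x 24 mm high, 30 g, a steel bearing in its top face; origin at the centre of its underside, z up, x and y square to its sides. On top of part_b in the magazine at the start, or absent (None)
- part_d: white plastic bearing housing, 44 x 44 x 24 mm high, 30 g, a steel bearing in its top face; origin at the centre of its underside, z up, x and y square to its sides. Lying loose on the desk at the start, or absent (None)
- station: feeder station fixed to the desk: aluminium plate 130 x 470 x 30 mm and on it a deck 70 mm wide (x), top 50 mm above the desk. Origin at desk level under the magazine axis, +y = push direction, z up. Magazine at the origin; outlet shelf at y 30 to 110 mm; pusher at -y; electric cylinder from y -166 to -300 mm, 128 mm high
- outlet (a point): on the deck, centre of where a housing lies once fully pushed out: 84 mm in +y from the magazine axis, 50 mm above the desk; axes as the station. The shelf lies between two guide rails 5 mm high, 47 mm apart inside, 55 mm outside, and ends at a stop 10 mm high at y 110 to 115 mm
- pusher_face (a point): foot of the pusher's front face; axes as the station. Steel bar 40 wide, 22 high, 90 mm long, sliding on the deck under the stack. Home 34 mm in -y from the magazine axis, fully out 96 mm further in +y. It follows the stick alone: travel 0.2133 m per rad of stick, so tilts to the right only draw it back. When it is home again the next housing drops to the deck
- magazine_top (a point): centre of the magazine's open mouth, 155 mm above the desk; axes as the station. The magazine is an upright square shaft of four aluminium corner angles, 47 x 47 mm inside, 59 x 59 mm outside at its black top collar, open at the foot of its +y side so that only the lowest housing can be pushed out
- stick (a joint): sideways tilt of the joystick (rad): 0 upright, positive towards the console's +y (left), stops at +0.45 and -0.2; spring-centred, 2.2 N m/rad (about 9 to 10 N at the knob at the left stop)
- stick_knob (a point): centre of the joystick's black ball knob, diameter 34 mm, 110 mm above the pivot (pivot 60 mm above the desk on the console's axis); 170 mm above the desk at rest. The stick, a rod of 11 mm, also gives 0.3 rad fore and aft against a spring of 3 N m/rad, with no effect.
- console: radio joystick unit, black box 100 x 100 x 47 mm fixed to the desk with a rubber boot to 79 mm height; origin at desk level under the stick, +y is the stick's left, which feeds
- tray: grey parts tray fixed to the desk, 262 (x) x 78 (y) x 14 mm, with four square nests in a row along x; origin at the centre of its underside
- cap: black dust cap: square plug 41 x 41 x 10 mm below, flange 60 x 60 x 5 mm above it, and an aluminium knob diameter 24 mm, 26 mm tall on top (41 mm in all), 80 g; origin at the centre of the plug's underside, z up. It stands on the desk at the start; in place the plug is in the magazine's mouth and the flange lies on the collar (origin 10 mm below magazine_top).
- bottle: bystander: blue water bottle, diameter 66, 200 mm tall; origin at its underside
- cup: bystander: clear plastic cup upside down, diameter 86 at the rim below, 100 mm tall; origin at its underside
- marker: bystander: whiteboard marker lying flat, 122 mm long along its x, 20 mm thick; origin under its middle
- nest0 (a point): centre of the floor of nest 0 (at x = -93 mm in the tray's frame), 6 mm above the desk; axes as the tray; the nest is a square pocket 50 mm wide and 8 mm deep with a 3 mm chamfer, sides along the tray's x and y
- nest1 (a point): centre of the floor of nest 1 (at x = -31 mm in the tray's frame), 6 mm above the desk; axes as the tray; the nest is a square pocket 50 mm wide and 8 mm deep with a 3 mm chamfer, sides along the tray's x and y
- nest2 (a point): centre of the floor of nest 2 (at x = 31 mm in the tray's frame), 6 mm above the desk; axes as the tray; the nest is a square pocket 50 mm wide and 8 mm deep with a 3 mm chamfer, sides along the tray's x and y
- nest3 (a point): centre of the floor of nest 3 (at x = 93 mm in the tray's frame), 6 mm above the desk; axes as the tray; the nest is a square pocket 50 mm wide and 8 mm deep with a 3 mm chamfer, sides along the tray's x and y

How it is judged:
On the way, in this order (a step that is already met when the one before it is completed fails the run):
1. part_a lies out on the outlet shelf with the pusher held out behind it for a second (stick held hard over) (y of part_a in the frame of station above 0.066 m and y of part_a in the frame of pusher_face below 0.045 m and z of part_a in the frame of station below 0.056 m), for 1 s.
2. the stick is let back to centre: the pusher is home again and part_a has stayed on the outlet shelf (y of part_a in the frame of station above 0.06 m and y of part_a in the frame of pusher_face above 0.1 m and z of part_a in the frame of station below 0.056 m), for 0.2 s.
3. part_b lies out on the outlet shelf with the pusher held out behind it for a second (stick held hard over) (y of part_b in the frame of station above 0.066 m and y of part_b in the frame of pusher_face below 0.045 m and z of part_b in the frame of station below 0.056 m), for 1 s.
4. the stick is let back to centre: the pusher is home again and part_b has stayed on the outlet shelf (y of part_b in the frame of station above 0.06 m and y of part_b in the frame of pusher_face above 0.1 m and z of part_b in the frame of station below 0.056 m), for 0.2 s.
5. part_c lies out on the outlet shelf with the pusher held out behind it for a second (stick held hard over) (y of part_c in the frame of station above 0.066 m and y of part_c in the frame of pusher_face below 0.045 m and z of part_c in the frame of station below 0.056 m), for 1 s.
6. the stick is let back to centre: the pusher is home again and part_c has stayed on the outlet shelf (y of part_c in the frame of station above 0.06 m and y of part_c in the frame of pusher_face above 0.1 m and z of part_c in the frame of station below 0.056 m), for 0.2 s.
7. with the magazine empty, the dust cap sits in its mouth (horizontal distance between cap and magazine_top below 0.007 m and z of cap in the frame of magazine_top between -0.014 and -0.007 m and angle between cap's own z axis and vertical below 0.08 rad), for 0.2 s.
At the end, for the whole second after the job is handed in: Every housing present lies flat in its own nest (within 6 mm of its centre, 3 mm of its floor, 0.08 rad); the cap sits in the magazine mouth (within 7 mm of the axis, plug 7 to 14 mm below the mouth, 0.08 rad); the stick is within 0.06 rad of centre; all at rest (all of step 7 and ((horizontal distance between part_a and nest0 below 0.006 m and z of part_a in the frame of nest0 below 0.003 m) or (horizontal distance between part_a and nest1 below 0.006 m and z of part_a in the frame of nest1 below 0.003 m) or (horizontal distance between part_a and nest2 below 0.006 m and z of part_a in the frame of nest2 below 0.003 m) or (horizontal distance between part_a and nest3 below 0.006 m and z of part_a in the frame of nest3 below 0.003 m)) and angle between each of part_a, part_b, part_c, part_d's own z axis and vertical below 0.08 rad and linear speed of each of part_a, part_b, part_c, part_d, cap below 0.02 m/s and ((horizontal distance between part_b and nest0 below 0.006 m and z of part_b in the frame of nest0 below 0.003 m) or (horizontal distance between part_b and nest1 below 0.006 m and z of part_b in the frame of nest1 below 0.003 m) or (horizontal distance between part_b and nest2 below 0.006 m and z of part_b in the frame of nest2 below 0.003 m) or (horizontal distance between part_b and nest3 below 0.006 m and z of part_b in the frame of nest3 below 0.003 m)) and ((horizontal distance between part_c and nest0 below 0.006 m and z of part_c in the frame of nest0 below 0.003 m) or (horizontal distance between part_c and nest1 below 0.006 m and z of part_c in the frame of nest1 below 0.003 m) or (horizontal distance between part_c and nest2 below 0.006 m and z of part_c in the frame of nest2 below 0.003 m) or (horizontal distance between part_c and nest3 below 0.006 m and z of part_c in the frame of nest3 below 0.003 m)) and ((horizontal distance between part_d and nest0 below 0.006 m and z of part_d in the frame of nest0 below 0.003 m) or (horizontal distance between part_d and nest1 below 0.006 m and z of part_d in the frame of nest1 below 0.003 m) or (horizontal distance between part_d and nest2 below 0.006 m and z of part_d in the frame of nest2 below 0.003 m) or (horizontal distance between part_d and nest3 below 0.006 m and z of part_d in the frame of nest3 below 0.003 m)) and value of joint stick between -0.06 and 0.06 rad); the robot touches nothing.
It fails at once if the robot pushes or pulls the pusher itself (contact force between any of the fingers, the arm and pusher above 3 N).
It fails at once if a bystander is disturbed (moved over 3 cm) (distance of any of bottle, cup, marker from where it was at the start of the episode above 0.03 m).
Of part_c, part_d only 1 to 2 are there at a start; the rules pass over those that are not, and their reading is None.
At some moment in a run one of cap, part_d may be knocked a few centimetres aside while the robot is not near it.
Once in a run the grip may slacken for a moment while it holds something.
It also fails if it takes over 210 s, if anything falls off the work surface, if the arm or the gripper's body presses on something with over 40 N, if the wrist force passes 120 N, or if a joint passes its speed limit or range.

### The arm

A 6-joint arm with a two-finger parallel gripper is mounted at the origin on the work surface. World frame = base frame: x ahead of the robot, y to its left, z up, the work surface at z = 0. Lengths are in m, angles in rad, forces in N, time in s.
With the tool pointing down it reaches from about 0.375 to 0.9 m from the base axis. Payload 3.1 kg.
Tool frame: the origin (TCP) lies midway between the tips of the shut fingers; the grasp point (between the pads) lies robot.grip_depth behind it (robot.grip_depth is the distance from the TCP to the grasp point, in m); z points along the fingers, y is the line along which they close (so a half turn about z gives the same grasp; the last joint's range is limited). The gripper opens to 87 mm and grips with 3 to 60 N. Pads are 19 mm wide; open, the fingers measure 117 mm over their backs; the gripper's body (75 mm by 190 mm) begins 51 mm behind the grasp point.
Start: joints at [-1.298, 0.527, 1.433, -0, 1.181, -0.178], TCP at [0.273, -0.562, 0.223] pointing down, gripper open.
Joint ranges: [-3.08, 3.08], [-0.75, 2.2], [0.22, 2.44], [-1.43, 4.57], [0, 2.65], [-2.85, 2.85]. Speed limits (rad/s): [2.79, 2.79, 3.14, 3.14, 3.14, 3.14].

### API

Orientations are given as a unit quaternion [x, y, z, w].
In Python, from rig import robot gives the robot as it stands.
- The arm moves only by the shell command python3 nudge.py 'ROWS' [OPENING] [FORCE]. ROWS is a JSON list of rows, 1 to 20 of them, each of 4 numbers: dx, dy, dz in m, then a turn about the tool's z in rad; each row shifts and turns the commanded pose from where the row before left it, along the tool's axes as they then stand; what a row does not reach is not made up. A row lasts 1/12 s, in which the tool goes at most 0.0417 m and 0.125 rad, less where a joint would pass 70% of its speed; a pose out of reach is approached as far as the arm can. OPENING is the finger opening in m, set as the command begins (- or left out keeps the last). The fingers move at their own pace and stop on an object; FORCE is the grip in N (left out, the last holds). Time passes only in rows, so rows that do not move let the fingers close. It prints the time, the measured TCP pose, the force, the opening and the grip force at its end.
- robot.get_obs(): the state, without advancing time (a new reading comes with each control period).
- robot.camera(name): name is "scene" or "top"; returns a dict with "img" (420x560x3 uint8, red, green, blue), "fx", "fy", "cx", "cy" (pixels), "xyz" and "attitude" of the camera in the world. Camera axes: x right, y down, z forward; pixel columns grow to the right and rows downward; lengths in m; the calibration is good to about 2 mm. A picture is of the moment at which its call begins. There is no depth.
- robot.hand_in(): hands the job in; it is judged then, once.
The state is a dict: "time": time; "q": joint angles; "joint_velocities": joint speeds; "joint_torque": joint torques, N m; "position": TCP position; "tool_rot": TCP orientation; "ft_force": force on the tool from outside, world axes, zero at the start; "moment": the same for the moment, N m; "grip_width": finger opening in m; "grip_force": force on a finger pad.
Only numpy, scipy, OpenCV 4.12 (cv2) and the standard library are available. Lean on these libraries where they do the work, as an engineer would, in place of code of your own. Each camera call takes 0.05 s, during which the arm holds its last target. There are 200 camera calls.

## Working session

There is one attempt and no reset: what is moved stays moved. The work goes in short steps, Python scripts to look and compute and a shell command to move; the robot and the scene stay as the last step left them, time stands still between calls to the robot, and variables do not carry over. Pictures are saved under pics/ and viewed, at most 14 in all, crops included, and the job is handed in when it is done.

```bash
ls; mkdir -p pics; python3 - <<'E'
from rig import robot
import cv2,numpy as np
o=robot.get_obs();print(o['time'],o['position'],o['tool_rot'],robot.grip_depth)
for n in("top","scene"):
    c=robot.camera(n);cv2.imwrite(f"pics/{n}0.png",c["img"][:,:,::-1]);print(n,[c[k] for k in("fx","fy","cx","cy","xyz","attitude")])
E
```

```text
nudge.py
pics
rig.py
0.0 [ 0.27268455 -0.56156289  0.22157501] [ 9.74588526e-01  2.24000087e-01 -7.17597975e-05 -1.07749444e-03] 0.0187
top [452.4214228112069, 452.4214228112069, 288.29120138198306, 204.8952076802275, array([ 0.47650143, -0.0312641 ,  1.13352574]), array([ 0.71163098, -0.7021914 ,  0.00578349, -0.02179749])]
scene [496.1128233574576, 496.1128233574576, 284.89537903792717, 202.06368990495787, array([ 1.10458421, -0.29492459,  1.11132753]), array([ 0.80700478,  0.51999819, -0.15166263, -0.23525222])]
```

View pics/top0.png

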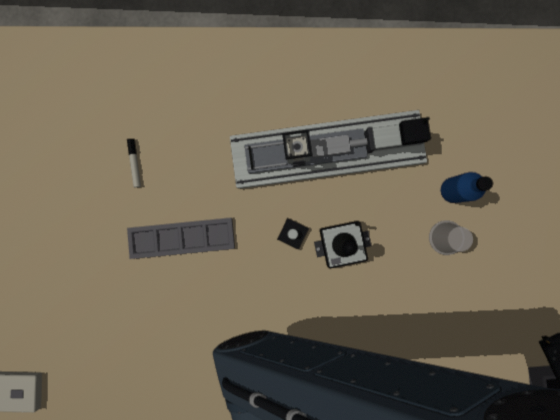

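View pics/scene0.png

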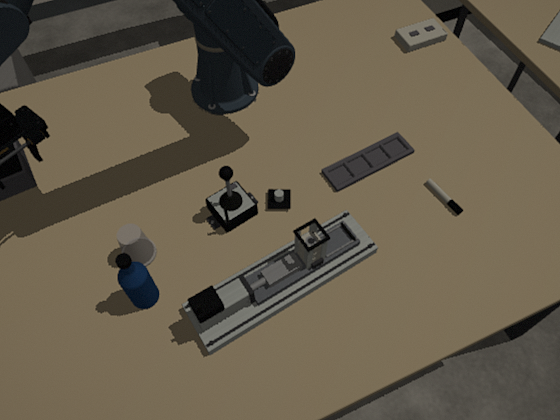

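The top view shows the station (magazine mouth at about 298,147, shelf to its left at 265,155), the tray (181,238), cap (293,233), console (344,245), bottle (465,187), cup (450,238) and marker (134,163). No loose housing is visible. The scene view agrees with this. I'll zoom in for details next.

```bash
cat > h.py <<'E'
import numpy as np,cv2
from rig import robot
from scipy.spatial.transform import Rotation as R
def ray(c,u,v):
    d=R.from_quat(c["attitude"]).apply([(u-c["cx"])/c["fx"],(v-c["cy"])/c["fy"],1.]);return np.array(c["xyz"]),d
def onz(c,u,v,z):
    o,d=ray(c,u,v);return o+d*(z-o[2])/d[2]
def px(c,p):
    q=R.from_quat(c["attitude"]).inv().apply(np.array(p)-c["xyz"]);return np.array([c["fx"]*q[0]/q[2]+c["cx"],c["fy"]*q[1]/q[2]+c["cy"]])
def both(): return robot.camera("top"),robot.camera("scene")
def crop(c,u0,v0,u1,v1,s): return cv2.resize(c["img"][v0:v1,u0:u1,::-1],None,fx=s,fy=s,interpolation=cv2.INTER_CUBIC)
def tool():
    o=robot.get_obs();return o,np.array(o["position"]),R.from_quat(o["tool_rot"])
def go(x,y,z,yaw=None):
    "tool-axes delta to world target TCP; yaw = world angle (mod pi) of finger closing axis"
    o,p,r=tool();d=r.inv().apply(np.array([x,y,z])-p)
    yy=r.as_matrix()[:,1];cur=np.arctan2(yy[1],yy[0]);t=0
    if yaw is not None: t=-((yaw-cur+np.pi/2)%np.pi-np.pi/2)   # tool z down
    print("t%.2f p"%o["time"],p.round(4),"yaw %.3f q6 %.2f"%(cur,o["q"][5]),"| delta tool",d.round(4),"turn %.3f"%t)
    return d,t
E
python3 - <<'E'
from h import *
t,s=both()
a=crop(t,225,105,435,190,3.7);b=crop(t,270,210,380,275,3.5);c=crop(t,120,215,240,262,3.2)
W=780;im=np.zeros((600,W,3),np.uint8)
im[:a.shape[0],:a.shape[1]]=a;y=a.shape[0]+5
im[y:y+b.shape[0],:b.shape[1]]=b;im[y:y+c.shape[0],b.shape[1]+5:b.shape[1]+5+c.shape[1]]=c[:, :W-b.shape[1]-5]
cv2.imwrite("pics/tz.png",im)
d=crop(s,175,150,415,350,3);cv2.imwrite("pics/sz.png",d)
E
```

```text
(no output)
```

View pics/tz.png

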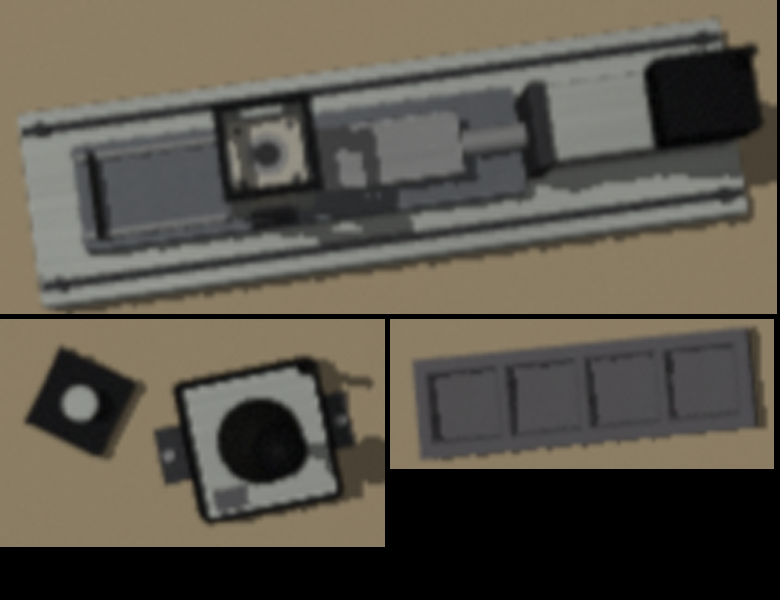

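View pics/sz.png

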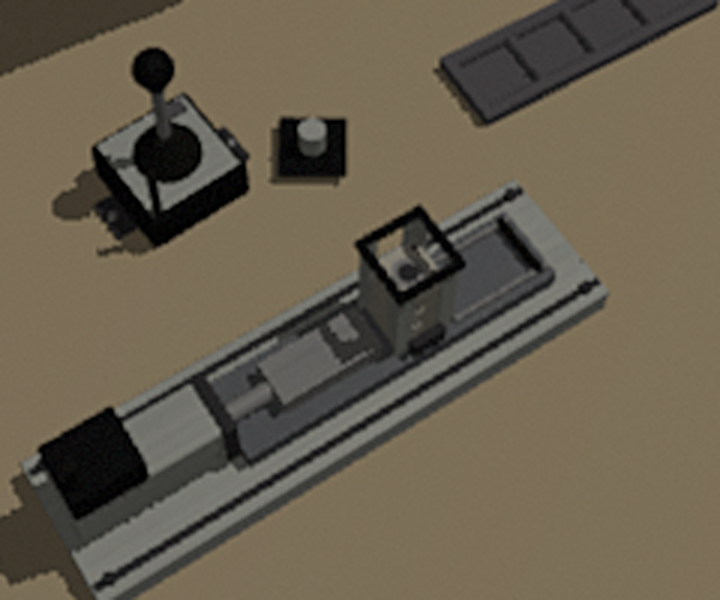

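The zooms show the collar (top-view px about 297,146), pusher at home on the right, shelf empty, cap turned by about 25°, and console with its label near the robot and aerial on the far right. So its left is probably world +y. Next I'll measure.

```bash
cat > m.py <<'E'
from h import *
def quad(c,box,z,f,name):
    u0,v0,u1,v1=box;h=cv2.cvtColor(c["img"][v0:v1,u0:u1],cv2.COLOR_RGB2HSV)
    m=f(h).astype(np.uint8);m=cv2.morphologyEx(m,cv2.MORPH_OPEN,np.ones((2,2)))
    k=max(cv2.findContours(m,cv2.RETR_EXTERNAL,cv2.CHAIN_APPROX_NONE)[0],key=cv2.contourArea)
    w=np.array([onz(c,p[0][0]+u0,p[0][1]+v0,z)[:2] for p in k],np.float32)
    (x,y),(a,b),t=cv2.minAreaRect(w*1000)
    print(name,"c %.1f %.1f size %.1f %.1f ang %.1f"%(x,y,a,b,t),"M",end=" ")
    M=cv2.moments(m,True);q=onz(c,M["m10"]/M["m00"]+u0,M["m01"]/M["m00"]+v0,z);print("mass centre",(q[:2]*1000).round(1))
if __name__=="__main__":
    t,s=both()
    sat=lambda h:h[...,1].astype(int)
    nonwood=lambda h:(sat(h)<75)
    quad(t,(115,210,245,268),.014,nonwood,"tray top")
    quad(t,(222,100,440,195),.03,nonwood,"station plate")
    black=lambda h:h[...,2]<48
    quad(t,(275,120,318,170),.155,black,"collar top")
    quad(s,(285,212,340,250),.155,black,"collar scene")
    quad(t,(272,212,316,256),.015,black,"cap flange")
    quad(s,(258,180,296,216),.015,black,"cap scene")
    knob=lambda h:(h[...,2]>130)&(sat(h)<60)
    quad(t,(280,222,306,246),.041,knob,"cap knob")
    quad(s,(268,185,292,206),.041,knob,"cap knob s")
    quad(t,(318,218,372,272),.047,lambda h:(h[...,2]>100)&(sat(h)<60),"console")
    quad(s,(215,160,238,184),.170,black,"knob s")
    for n,c in(("t",t),("s",s)): print(n,px(c,[.45,-.15,.17]))
E
python3 m.py
```

```text
tray top c 433.4 264.4 size 141.7 323.2 ang 0.9 M mass centre [433.  263.9]
station plate c 662.4 -105.7 size 232.8 532.6 ang 0.4 M mass centre [ 662.7 -106. ]
collar top c 643.3 -28.4 size 61.1 59.1 ang 8.2 M mass centre [632.4 -33.3]
collar scene c 651.6 -9.2 size 61.5 93.1 ang 8.2 M mass centre [654.3 -22.8]
cap flange c 447.4 -20.6 size 57.6 56.6 ang 65.6 M mass centre [447.5 -20.9]
cap scene c 454.4 -17.0 size 57.7 59.5 ang 65.3 M mass centre [459.8 -19.4]
cap knob c 447.7 -19.8 size 16.8 16.9 ang 0.8 M mass centre [447.3 -19.6]Traceback (most recent call last):
  File "m.py", line 23, in <module>
    quad(s,(268,185,292,206),.041,knob,"cap knob s")
    ~~~~^^^^^^^^^^^^^^^^^^^^^^^^^^^^^^^^^^^^^^^^^^^^
  File "m.py", line 5, in quad
    k=max(cv2.findContours(m,cv2.RETR_EXTERNAL,cv2.CHAIN_APPROX_NONE)[0],key=cv2.contourArea)
ValueError: max() iterable argument is empty
```

```bash
python3 - <<'E'
from h import *
t,s=both()
for n,c,pts in(("t",t,dict(wood=(100,200),woodsh=(440,152),tray=(154,226),nest=(170,240),plate=(240,140),plate2=(330,182),deck=(265,155),rail=(259,143),cons=(328,235),)),("s",s,dict(capk=(278,194),ball=(226,172),boot=(232,200),wood=(300,180)))):
    h=cv2.cvtColor(c["img"],cv2.COLOR_RGB2HSV)
    for k,(u,v) in pts.items(): print(n,k,h[v,u],c["img"][v,u])
E
```

```text
t wood [ 20  73 140] [140 126 100]
t woodsh [19 74 76] [76 68 54]
t tray [165   6  82] [82 80 81]
t nest [150   3  78] [78 77 78]
t plate [30  3 83] [83 83 82]
t plate2 [ 20  73 139] [139 125  99]
t deck [108  14  89] [84 86 89]
t rail [108  13 100] [ 95  97 100]
t cons [ 48   9 143] [140 143 138]
s capk [ 34  17 123] [122 123 115]
s ball [30 16 16] [16 16 15]
s boot [ 0 36 14] [14 12 12]
s wood [ 20  78 124] [124 111  86]
```

```bash
sed -i 's/sat(h)<75)$/sat(h)<45)/; s/h\[...,2\]>130)/h[...,2]>95)/; s/sat(h)<60/sat(h)<45/g' m.py; python3 m.py
```

```text
tray top c 431.8 258.9 size 77.9 263.7 ang 6.5 M mass centre [432.  258.7]
station plate c 656.4 -109.7 size 132.9 485.3 ang 8.4 M mass centre [ 655.5 -104.4]
collar top c 636.8 -33.3 size 75.9 66.0 ang 8.9 M mass centre [631.9 -33.7]
collar scene c 651.6 -9.4 size 61.5 93.6 ang 8.2 M mass centre [654.2 -22.7]
cap flange c 447.5 -20.7 size 57.6 56.9 ang 65.6 M mass centre [447.6 -21. ]
cap scene c 454.4 -17.0 size 57.7 59.5 ang 65.3 M mass centre [460.  -19.3]
cap knob c 447.1 -19.2 size 20.4 22.2 ang 45.7 M mass centre [447.5 -19.3]
cap knob s c 453.6 -15.1 size 18.1 21.7 ang 65.7 M mass centre [454.1 -14.9]
console c 425.0 -142.8 size 86.2 87.2 ang 12.5 M mass centre [ 427.7 -141.3]
knob s c 432.5 -137.7 size 41.7 31.7 ang 17.1 M mass centre [ 431.5 -138.8]
t [354.30197056 235.91035467]
s [225.00773176 181.60094141]
```

Tray (432,259), 6.5°, size right. Plate 8.4°, collar about (643,-28), cap (447.5,-20), knob about (429,-140). I'll overlay these as a check.

```bash
cat > chk.py <<'E'
from h import *
S=np.array([.6433,-.0284]);A=np.radians(8.3);T=np.array([.432,.259]);B=np.radians(6.5)
def st(x,y,z): return np.array([S[0]+x*np.cos(A)-y*np.sin(A),S[1]+x*np.sin(A)+y*np.cos(A),z])
def nest(i,z=.006,dx=0,dy=0):  # i=0.. from right (-y world) ; tray long axis along world (-sinB,cosB)
    l=(-.093+.062*i)+dx;return np.array([T[0]-l*np.sin(B)+dy*np.cos(B),T[1]+l*np.cos(B)+dy*np.sin(B),z])
if __name__=="__main__":
    t,s=both();sq=[(-1,-1),(1,-1),(1,1),(-1,1)];ims=[]
    for c,(u0,v0,u1,v1),k in((t,(120,110,380,275),3),(s,(200,130,420,290),3)):
        im=crop(c,u0,v0,u1,v1,k)
        def poly(P,col): cv2.polylines(im,[np.array([((px(c,p)-[u0,v0]+.5)*k) for p in P]).round().astype(np.int32)],True,col,1)
        poly([st(.0295*a,.0295*b,.155) for a,b in sq],(0,0,255))
        poly([st(.0235*a,.07+.04*b,.05) for a,b in sq],(0,255,255))
        poly([st(.02*a,-.079+.045*b,.072) for a,b in sq],(0,255,0))
        for i in range(4): poly([nest(i,.014,.025*a,.025*b) for a,b in sq],(255,255,0))
        poly([np.array([.4475+.012*np.cos(q),-.0195+.012*np.sin(q),.041]) for q in np.arange(0,6.3,.4)],(0,0,255))
        poly([np.array([.429+.017*np.cos(q),-.140+.017*np.sin(q),.17]) for q in np.arange(0,6.3,.4)],(255,0,255))
        ims.append(im)
    W=max(i.shape[1] for i in ims)
    cv2.imwrite("pics/ov1.png",ims[0]);cv2.imwrite("pics/ov2.png",ims[1])
E
python3 chk.py
```

```text
(no output)
```

View pics/ov1.png

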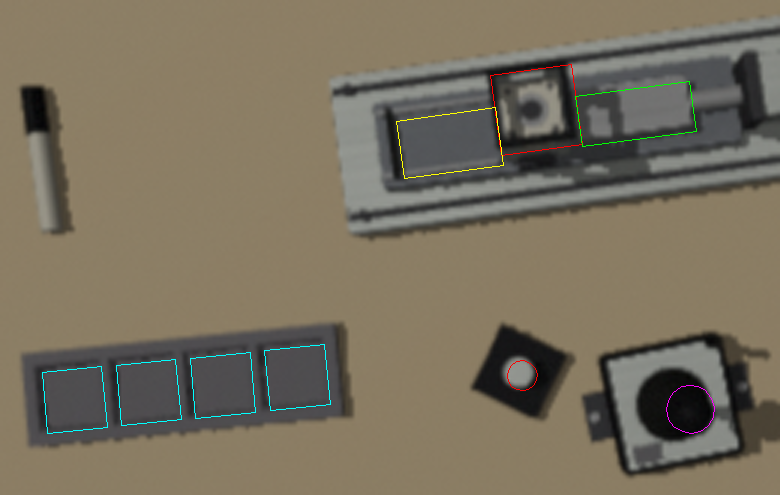

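View pics/ov2.png

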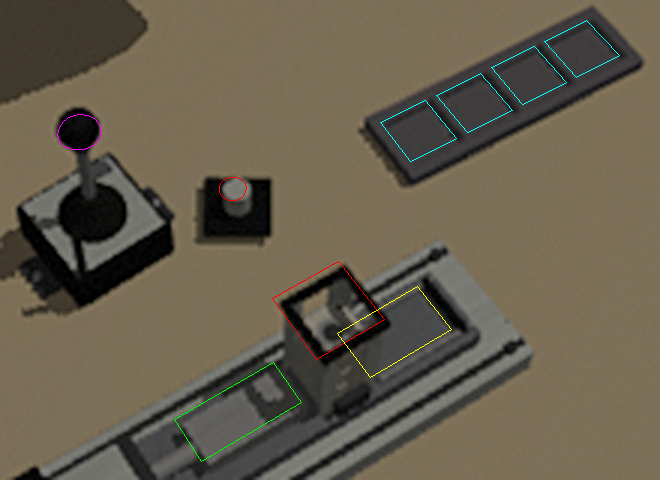

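Overlays match within a pixel or so. The station needs shifting about +2 mm in x and +3 mm in y, the cap about (449,-17), the knob about (430,-139). Nests fit well. Now over to the stick.

```bash
sed -i 's/S=np.array(.*);A=/S=np.array([.6452,-.0254]);A=/' chk.py; python3 -c "
from h import *
go(.430,-.139,.25,np.radians(102.5))"
```

```text
t0.60 p [ 0.2729 -0.5622  0.2226] yaw -1.119 q6 -0.18 | delta tool [ 0.3261 -0.3122 -0.0274] turn 0.234
```

```bash
python3 nudge.py '[[0,0,-0.0274,0],[0.0272,-0.026,0,0],[0.0272,-0.026,0,0],[0.0272,-0.026,0,0],[0.0272,-0.026,0,0],[0.0272,-0.026,0,0],[0.0272,-0.026,0,0],[0.0272,-0.026,0,0],[0.0272,-0.026,0,0],[0.0272,-0.026,0,0],[0.0272,-0.026,0,0],[0.0272,-0.026,0,0],[0.0272,-0.026,0,0],[0,0,0,0.117],[0,0,0,0.117],[0,0,0,0],[0,0,0,0]]' 0.06; python3 - <<'E'
from h import *
go(.430,-.139,.152,np.radians(102.5))
t,s=both()
im=np.hstack([crop(t,200,80,460,300,1.5),crop(s,170,110,390,330,1.5)]);cv2.imwrite("pics/k1.png",im)
E
```

```text
time: 2.02
position: [0.4304, -0.1389, 0.2501]
tool_rot: [0.994, 0.11, 0.0, 0.0]
ft_force: [-0.6, -0.2, -0.2]
grip_width: 0.0601
grip_force: 0.0
t2.02 p [ 0.4304 -0.1389  0.2501] yaw -1.350 q6 0.79 | delta tool [-0.0005 -0.0001  0.0981] turn 0.003
```

View pics/k1.png

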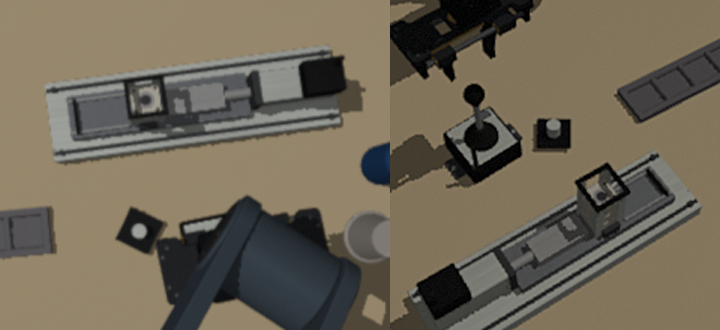

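Fingers straddle the knob from above in the scene view; stick upright and pusher home. Going down, then tilting left (tool −y).

```bash
python3 nudge.py '[[0,0,0.0327,0],[0,0,0.0327,0],[0,0,0.0327,0],[0,0,0,0],[0,-0.01,0,0],[0,-0.01,0,0],[0,-0.01,0,0],[0,0,0,0]]'; python3 - <<'E'
from h import *
t,s=both()
im=np.hstack([crop(t,200,80,460,300,1.5),crop(s,170,110,390,330,1.5)]);cv2.imwrite("pics/k2.png",im)
E
```

```text
time: 2.78
position: [0.4241, -0.1087, 0.1536]
tool_rot: [0.994, 0.11, 0.001, 0.001]
ft_force: [0.7, -2.9, 0.3]
grip_width: 0.0599
grip_force: 1.4
```

View pics/k2.png

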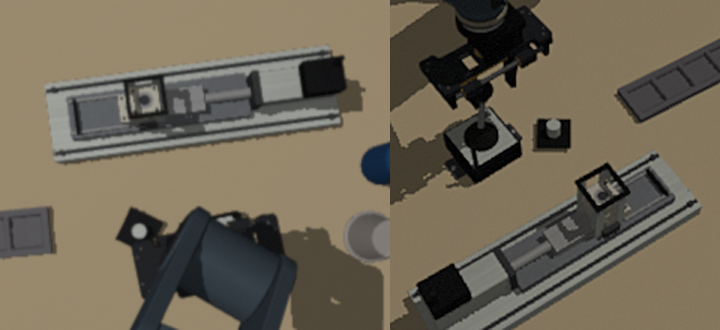

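The pusher rod has extended and the housing is showing at the shelf, so the direction is right. Pushing to the stop and holding.

```bash
python3 nudge.py '[[0,-0.009,0,0],[0,-0.009,0,0],[0,-0.009,0,0],[0,-0.009,0,0],[0,-0.003,0,0],[0,-0.002,0,0],[0,0,0,0],[0,0,0,0]]'
```

```text
time: 3.55
position: [0.419, -0.0746, 0.1526]
tool_rot: [0.994, 0.11, 0.003, 0.005]
ft_force: [2.7, -16.4, -11.5]
grip_width: 0.06
grip_force: 8.2
```

```bash
python3 nudge.py '[[0,0,0,0],[0,0,0,0],[0,0,0,0],[0,0,0,0],[0,0,0,0],[0,0,0,0],[0,0,0,0],[0,0,0,0],[0,0,0,0],[0,0,0,0],[0,0,0,0],[0,0,0,0],[0,0,0,0],[0,0,0,0],[0,0,0,0],[0,0,0,0]]'; python3 - <<'E'
from h import *
t,s=both()
im=np.hstack([crop(t,220,90,430,200,2),crop(s,200,130,380,330,2)[:220]]);cv2.imwrite("pics/k3.png",im)
E
python3 nudge.py '[[0,0.009,0,0],[0,0.009,0,0],[0,0.009,0,0],[0,0.009,0,0],[0,0.009,0,0],[0,0.009,0,0],[0,0.009,0,0],[0,0.008,0,0],[0,0,0,0],[0,0,0,0],[0,0,-0.0327,0],[0,0,-0.0327,0],[0,0,-0.0327,0],[0,0,0,0]]'
python3 - <<'E'
from h import *
from chk import st
t,s=both()
def ext(c,n,f=1):
    im=crop(c,*n,1.5);return im
im=np.hstack([crop(t,200,80,460,300,1.5),crop(s,170,110,390,330,1.5)]);cv2.imwrite("pics/k4.png",im)
p=st(0,.084,.25);go(*p,A:=np.radians(8.3))
E
```

```text
time: 4.88
position: [0.4189, -0.0746, 0.1526]
tool_rot: [0.994, 0.11, 0.003, 0.005]
ft_force: [2.6, -16.1, -12.1]
grip_width: 0.0606
grip_force: 8.1
time: 6.15
position: [0.4333, -0.1402, 0.2551]
tool_rot: [0.994, 0.109, 0.005, 0.003]
ft_force: [0.6, -0.0, -0.5]
grip_width: 0.0602
grip_force: 0.0
t6.25 p [ 0.4306 -0.1387  0.251 ] yaw -1.352 q6 0.79 | delta tool [ 0.2402 -0.1479  0.0012] turn -1.497
```

View pics/k4.png

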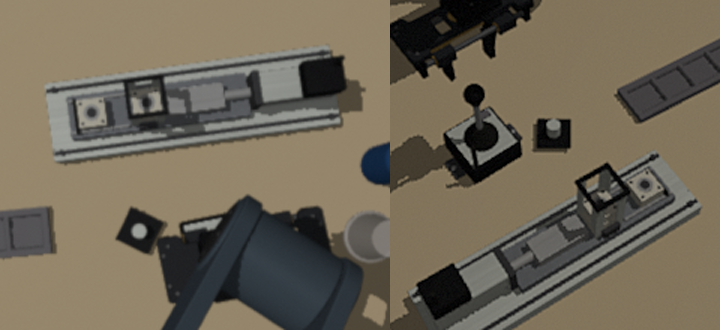

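Part_a is on the shelf (top px about 261,155), pusher home, stick upright. I'll measure the housing.

```bash
cat > meas.py <<'E'
from h import *
from chk import st
import sys
def blob(c,p,z,r,lo=120):
    u,v=px(c,p);u0,v0=int(u-r),int(v-r);h=cv2.cvtColor(c["img"][v0:v0+2*r,u0:u0+2*r],cv2.COLOR_RGB2HSV)
    m=((h[...,2]>lo)&(h[...,1]<55)).astype(np.uint8)
    k=max(cv2.findContours(m,cv2.RETR_EXTERNAL,cv2.CHAIN_APPROX_NONE)[0],key=cv2.contourArea)
    w=np.array([onz(c,q[0][0]+u0,q[0][1]+v0,z)[:2] for q in k],np.float32)
    print(cv2.minAreaRect(w*1000),cv2.contourArea(k))
if __name__=="__main__":
    t,s=both();p=st(0,.084,.074);print("pred",p)
    for lo in(110,125,140):
        blob(t,p,.074,14,lo);blob(s,p,.074,14,lo)
E
python3 meas.py
```

```text
pred [0.63307408 0.05772017 0.074     ]
((637.2843017578125, 53.41816329956055), (46.78629684448242, 55.89263916015625), 7.728593826293945) 324.5
((636.0991821289062, 60.66399383544922), (42.66631317138672, 42.20348358154297), 8.616618156433105) 245.5
((636.3402099609375, 59.80525207519531), (43.27764892578125, 42.32661437988281), 8.741174697875977) 295.0
((636.289794921875, 60.89404296875), (41.61026382446289, 41.087154388427734), 9.216047286987305) 200.0
((636.1192626953125, 59.96103286743164), (42.13022232055664, 41.284236907958984), 8.068830490112305) 239.0
((651.3875732421875, 68.67955017089844), (5.173528671264648, 16.923599243164062), 22.206716537475586) 0.5
```

```bash
python3 nudge.py '[[0.0305,-0.0187,0,0],[0.0305,-0.0187,0,0],[0.0305,-0.0187,0,0],[0.0305,-0.0187,0,0],[0.0305,-0.0187,0,0],[0.0305,-0.0187,0,0],[0.0305,-0.0187,0,0],[0.0305,-0.0187,0,0],[0,0,0,-0.1247],[0,0,0,-0.1247],[0,0,0,-0.1247],[0,0,0,-0.1247],[0,0,0,-0.1247],[0,0,0,-0.1247],[0,0,0,-0.1247],[0,0,0,-0.1247],[0,0,0,-0.1247],[0,0,0,-0.1247],[0,0,0,-0.1247],[0,0,0,-0.1247]]' 0.07; python3 -c "
from h import *
go(.6362,.0604,.060,np.radians(8.4))"
```

```text
time: 8.02
position: [0.6348, 0.06, 0.2472]
tool_rot: [0.652, 0.758, -0.002, -0.002]
ft_force: [-0.3, -0.4, -1.0]
grip_width: 0.0701
grip_force: 0.0
t8.02 p [0.6348 0.06   0.2472] yaw 0.150 q6 -0.23 | delta tool [-0.      0.0025  0.1872] turn 0.003
```

```bash
python3 nudge.py '[[0,0.0014,0.0374,0],[0,0,0.0374,0],[0,0,0.0374,0],[0,0,0.037,0],[0,0,0.037,0],[0,0,0,0],[0,0,0,0],[0,0,0,0]]' 0.07; python3 nudge.py '[[0,0,0,0],[0,0,0,0],[0,0,0,0],[0,0,0,0],[0,0,0,0],[0,0,0,0]]' 0.03 25; python3 -c "
from h import *
go(.6362,.0604,.060,np.radians(8.4))"
```

```text
time: 8.68
position: [0.6381, 0.06, 0.0643]
tool_rot: [0.655, 0.756, 0.0, 0.0]
ft_force: [-0.0, -0.6, -0.1]
grip_width: 0.0699
grip_force: 0.0
time: 9.18
position: [0.6366, 0.0597, 0.0649]
tool_rot: [0.654, 0.756, -0.001, -0.001]
ft_force: [-3.9, -1.5, 7.0]
grip_width: 0.044
grip_force: 25.0
t9.18 p [0.6366 0.0597 0.0649] yaw 0.144 q6 -0.22 | delta tool [ 0.0007 -0.0002  0.0049] turn -0.003
```

```bash
python3 nudge.py '[[0,0,-0.03,0],[0,0,-0.03,0],[0,0,-0.03,0],[0,0,0,0]]'; python3 -c "
from h import *
from chk import *
p=nest(0,.12);print(p);go(*p,B)"
```

```text
time: 9.52
position: [0.6422, 0.0598, 0.1605]
tool_rot: [0.655, 0.756, 0.004, 0.005]
ft_force: [1.3, 0.1, 0.9]
grip_width: 0.0433
grip_force: 25.0
[0.4425279  0.16659782 0.12      ]
t9.52 p [0.6422 0.0598 0.1605] yaw 0.143 q6 -0.22 | delta tool [ 0.1343 -0.1828  0.0377] turn 0.030
```

```bash
python3 nudge.py '[[0.0192,-0.0261,0.0054,0],[0.0192,-0.0261,0.0054,0],[0.0192,-0.0261,0.0054,0],[0.0192,-0.0261,0.0054,0],[0.0192,-0.0261,0.0054,0],[0.0192,-0.0261,0.0054,0],[0.0192,-0.0261,0.0054,0.03],[0,0,0,0],[0,0,0,0],[0,0,0,0]]'; python3 -c "
from h import *
from chk import *
p=nest(0,.030);go(*p,B)"
```

```text
time: 10.35
position: [0.4389, 0.167, 0.1162]
tool_rot: [0.666, 0.746, 0.001, 0.001]
ft_force: [0.5, 0.2, -0.0]
grip_width: 0.0438
grip_force: 25.0
t10.35 p [0.4389 0.167  0.1162] yaw 0.114 q6 0.01 | delta tool [-0.0008  0.0033  0.0862] turn 0.001
```

```bash
python3 nudge.py '[[-0.0008,0.0033,0.028,0],[0,0,0.028,0],[0,0,0.02,0],[0,0,0.01,0],[0,0,0,0],[0,0,0,0]]';  python3 nudge.py '[[0,0,0.005,0],[0,0,0.004,0],[0,0,0,0],[0,0,0,0]]'
```

```text
time: 10.85
position: [0.4422, 0.1661, 0.0299]
tool_rot: [0.666, 0.746, 0.0, 0.0]
ft_force: [1.0, 0.4, -1.2]
grip_width: 0.0438
grip_force: 25.0
time: 11.18
position: [0.4424, 0.1672, 0.022]
tool_rot: [0.666, 0.746, 0.002, 0.001]
ft_force: [-0.3, 4.8, 1.1]
grip_width: 0.0436
grip_force: 25.0
```

```bash
python3 nudge.py '[[0,0,0,0],[0,0,0,0],[0,0,0,0],[0,0,-0.03,0],[0,0,-0.04,0],[0,0,-0.04,0],[0,0,-0.04,0],[0,0,-0.04,0],[0,0,-0.04,0],[0,0,0,0],[0,0,0,0]]' 0.065;  python3 - <<'E'
from h import *
from meas import blob
from chk import *
t,s=both()
print(nest(0,.03))
for lo in(110,125):
  for c in(t,s): blob(c,nest(0,.03),.03,14,lo)
go(.4306,-.1387,.2510,np.radians(102.5))
im=np.hstack([crop(t,110,60,460,330,1.1),crop(s,170,90,440,330,1.24)[:297]]);cv2.imwrite("pics/a1.png",im)
E
```

```text
time: 12.1
position: [0.4423, 0.1663, 0.2534]
tool_rot: [0.666, 0.746, 0.002, 0.002]
ft_force: [-0.2, 0.1, 0.6]
grip_width: 0.0651
grip_force: 0.0
[0.4425279  0.16659782 0.03      ]
((443.1067199707031, 166.7882843017578), (45.202735900878906, 43.50615692138672), 6.4111809730529785) 296.0
((443.76678466796875, 167.5608673095703), (42.2880859375, 42.317562103271484), 8.303749084472656) 167.0
((443.70904541015625, 167.046142578125), (42.923858642578125, 42.90986633300781), 6.837752342224121) 272.0
((443.4764404296875, 167.75523376464844), (38.7837028503418, 40.142513275146484), 6.398453235626221) 129.5
t12.20 p [0.4398 0.166  0.2501] yaw 0.113 q6 0.01 | delta tool [-0.3017 -0.0436 -0.0007] turn 1.466
```

View pics/a1.png

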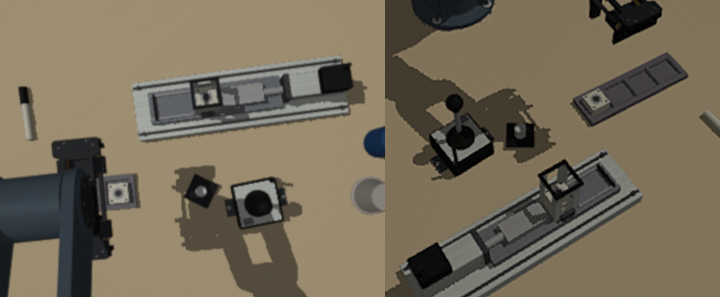

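Part_a is seated in the tray's right-hand nest (measured 443.5,167; flat and square). Nothing loose is on the desk. Back to the stick.

```bash
python3 nudge.py '[[-0.0377,-0.0055,0,0],[-0.0377,-0.0055,0,0],[-0.0377,-0.0055,0,0],[-0.0377,-0.0055,0,0],[-0.0377,-0.0055,0,0],[-0.0377,-0.0055,0,0],[-0.0377,-0.0055,0,0],[-0.0377,-0.0055,0,0],[0,0,0,0.1222],[0,0,0,0.1222],[0,0,0,0.1222],[0,0,0,0.1222],[0,0,0,0.1222],[0,0,0,0.1222],[0,0,0,0.1222],[0,0,0,0.1222],[0,0,0,0.1222],[0,0,0,0.1222],[0,0,0,0.1222],[0,0,0,0.1222]]' 0.06; python3 -c "
from h import *
go(.430,-.139,.152,np.radians(102.5))"
```

```text
time: 13.87
position: [0.4298, -0.1374, 0.2484]
tool_rot: [0.994, 0.106, -0.003, -0.002]
ft_force: [0.2, -0.4, 1.0]
grip_width: 0.0598
grip_force: 0.0
t13.87 p [ 0.4298 -0.1374  0.2484] yaw -1.359 q6 0.80 | delta tool [0.0004 0.002  0.0964] turn -0.007
```

Down, push, and hold (16+ rows).

```bash
python3 nudge.py '[[0,0.0015,0.0325,0],[0,0,0.0325,0],[0,0,0.0325,0],[0,0,0,0],[0,-0.01,0,0],[0,-0.01,0,0],[0,-0.01,0,0],[0,-0.009,0,0],[0,-0.009,0,0],[0,-0.009,0,0],[0,-0.009,0,0],[0,-0.003,0,0],[0,-0.002,0,0],[0,0,0,0],[0,0,0,0]]'; python3 nudge.py '[[0,0,0,0],[0,0,0,0],[0,0,0,0],[0,0,0,0],[0,0,0,0],[0,0,0,0],[0,0,0,0],[0,0,0,0],[0,0,0,0],[0,0,0,0],[0,0,0,0],[0,0,0,0],[0,0,0,0],[0,0,0,0],[0,0,0,0],[0,0,0,0]]';python3 nudge.py '[[0,0.009,0,0],[0,0.009,0,0],[0,0.009,0,0],[0,0.009,0,0],[0,0.009,0,0],[0,0.009,0,0],[0,0.009,0,0],[0,0.008,0,0],[0,0,0,0],[0,0,0,0],[0,0,-0.0327,0],[0,0,-0.0327,0],[0,0,-0.0327,0],[0,0,0,0]]'; python3 meas.py; python3 -c "
from h import *
go(.6362,.0604,.25,np.radians(8.4))"
```

```text
time: 15.12
position: [0.4202, -0.0744, 0.155]
tool_rot: [0.994, 0.111, 0.004, 0.006]
ft_force: [2.8, -15.2, -11.2]
grip_width: 0.0603
grip_force: 8.0
time: 16.45
position: [0.4201, -0.0744, 0.155]
tool_rot: [0.994, 0.111, 0.004, 0.006]
ft_force: [3.2, -16.0, -10.1]
grip_width: 0.0601
grip_force: 7.9
time: 17.62
position: [0.4346, -0.1408, 0.2567]
tool_rot: [0.994, 0.109, 0.004, 0.003]
ft_force: [1.1, -1.4, -0.3]
grip_width: 0.0603
grip_force: 0.0
pred [0.63307408 0.05772017 0.074     ]
((636.6350708007812, 58.20164108276367), (46.78630065917969, 46.23798370361328), 7.728581428527832) 324.5
((636.0991821289062, 60.66399383544922), (42.66631317138672, 42.20348358154297), 8.616618156433105) 244.0
((636.0406494140625, 59.798343658447266), (43.56607437133789, 42.1701774597168), 8.069509506225586) 295.0
((636.1519775390625, 60.92076110839844), (41.625431060791016, 40.99546813964844), 8.622901916503906) 200.0
((636.2633666992188, 60.000083923339844), (42.41661071777344, 41.304481506347656), 7.976535797119141) 242.0
((636.9617309570312, 78.02352905273438), (5.970106601715088, 28.418886184692383), 81.48780059814453) 1.0
t17.72 p [ 0.4319 -0.1394  0.2525] yaw -1.353 q6 0.79 | delta tool [ 0.2427 -0.1508  0.0027] turn -1.499
```

Same spot, so the housing rests at y = 84 as given. Picking part_b.

```bash
python3 nudge.py '[[0.0304,-0.0188,0,0],[0.0304,-0.0188,0,0],[0.0304,-0.0188,0,0],[0.0304,-0.0188,0,0],[0.0304,-0.0188,0,0],[0.0304,-0.0188,0,0],[0.0304,-0.0188,0,0],[0.0304,-0.0188,0,0],[0,0,0,-0.1249],[0,0,0,-0.1249],[0,0,0,-0.1249],[0,0,0,-0.1249],[0,0,0,-0.1249],[0,0,0,-0.1249],[0,0,0,-0.1249],[0,0,0,-0.1249],[0,0,0,-0.1249],[0,0,0,-0.1249],[0,0,0,-0.1249],[0,0,0,-0.1249]]' 0.07; python3 nudge.py '[[0,0,0.0374,0],[0,0,0.0374,0],[0,0,0.0374,0],[0,0,0.037,0],[0,0,0.037,0],[0,0,0,0],[0,0,0,0],[0,0,0,0]]' 0.07; python3 -c "
from h import *
go(.6362,.0604,.062,np.radians(8.4))"
```

```text
time: 19.38
position: [0.6349, 0.0601, 0.2487]
tool_rot: [0.651, 0.759, -0.002, -0.002]
ft_force: [-0.6, -0.1, 0.9]
grip_width: 0.0701
grip_force: 0.0
time: 20.05
position: [0.637, 0.0599, 0.0659]
tool_rot: [0.654, 0.757, 0.0, 0.0]
ft_force: [0.5, -0.6, 0.1]
grip_width: 0.07
grip_force: 0.0
t20.05 p [0.637  0.0599 0.0659] yaw 0.146 q6 -0.23 | delta tool [ 0.0006 -0.0007  0.0039] turn -0.001
```

```bash
python3 nudge.py '[[0,0,0.004,0],[0,0,0,0]]'; python3 nudge.py '[[0,0,0,0],[0,0,0,0],[0,0,0,0],[0,0,0,0],[0,0,0,0],[0,0,0,0],[0,0,-0.03,0],[0,0,-0.03,0],[0,0,-0.03,0],[0,0,0,0],[0,0,0,0],[0,0,0,0]]' 0.03 25; python3 -c "
from h import *
from chk import *
p=nest(1,.12);print(p);go(*p,B)"
```

```text
time: 20.22
position: [0.6381, 0.0597, 0.0636]
tool_rot: [0.654, 0.757, 0.001, 0.002]
ft_force: [-0.3, -0.8, 0.4]
grip_width: 0.0698
grip_force: 0.0
time: 21.22
position: [0.6359, 0.0598, 0.1508]
tool_rot: [0.654, 0.757, -0.0, -0.001]
ft_force: [0.3, 0.1, -1.1]
grip_width: 0.0435
grip_force: 25.0
[0.4355093  0.22819927 0.12      ]
t21.22 p [0.6359 0.0598 0.1508] yaw 0.146 q6 -0.23 | delta tool [ 0.1958 -0.1738  0.031 ] turn 0.032
```

```bash
python3 nudge.py '[[0.0246,-0.0217,0.0038,0],[0.0246,-0.0217,0.0038,0],[0.0246,-0.0217,0.0038,0],[0.0246,-0.0217,0.0038,0],[0.0246,-0.0217,0.0038,0],[0.0246,-0.0217,0.0038,0],[0.0246,-0.0217,0.0038,0],[0.0246,-0.0217,0.0038,0.032],[0,0,0,0],[0,0,0,0],[0,0,0,0]]'; python3 -c "
from h import *
from chk import *
p=nest(1,.030)+[.0005,.0008,0];go(*p,B)"
```

```text
time: 22.13
position: [0.4362, 0.2291, 0.1201]
tool_rot: [0.665, 0.746, -0.001, -0.0]
ft_force: [-0.4, -0.2, 0.5]
grip_width: 0.0442
grip_force: 25.0
t22.13 p [0.4362 0.2291 0.1201] yaw 0.115 q6 0.14 | delta tool [-0.0001 -0.0001  0.0901] turn 0.001
```

```bash
python3 nudge.py '[[0,0,0.028,0],[0,0,0.028,0],[0,0,0.02,0],[0,0,0.014,0],[0,0,0,0],[0,0,0,0]]';  python3 nudge.py '[[0,0,0.005,0],[0,0,0.0045,0],[0,0,0,0],[0,0,0,0]]'
```

```text
time: 22.63
position: [0.437, 0.2284, 0.0301]
tool_rot: [0.666, 0.746, -0.001, -0.0]
ft_force: [-0.4, -0.3, -0.2]
grip_width: 0.0436
grip_force: 25.0
time: 22.97
position: [0.4366, 0.2292, 0.0218]
tool_rot: [0.666, 0.746, 0.0, 0.0]
ft_force: [0.1, -0.1, 0.1]
grip_width: 0.0435
grip_force: 25.0
```

```bash
python3 -c "
from h import *
from chk import *
go(*nest(1,.0195),B)"
```

```text
t22.97 p [0.4366 0.2292 0.0218] yaw 0.114 q6 0.14 | delta tool [-0.0009 -0.0012  0.0023] turn 0.000
```

```bash
python3 nudge.py '[[0,0,0.002,0],[0,0,0,0]]'; python3 nudge.py '[[0,0,0,0],[0,0,0,0],[0,0,0,0],[0,0,-0.03,0],[0,0,-0.04,0],[0,0,-0.04,0],[0,0,-0.04,0],[0,0,-0.04,0],[0,0,-0.04,0],[0,0,0,0],[0,0,0,0]]' 0.065;  python3 - <<'E'
from h import *
from meas import blob
from chk import *
t,s=both()
print(nest(1,.03))
for c in(t,s): blob(c,nest(1,.03),.03,12,115)
go(.4306,-.1387,.2510,np.radians(102.5))
E
```

```text
time: 23.13
position: [0.4364, 0.2293, 0.0196]
tool_rot: [0.666, 0.746, 0.0, 0.0]
ft_force: [-0.0, 0.1, -0.1]
grip_width: 0.0435
grip_force: 25.0
time: 24.05
position: [0.4377, 0.2296, 0.2522]
tool_rot: [0.666, 0.746, 0.003, 0.002]
ft_force: [0.7, -0.7, -0.6]
grip_width: 0.0648
grip_force: 0.0
[0.4355093  0.22819927 0.03      ]
((436.9614562988281, 229.69989013671875), (44.538082122802734, 43.04143142700195), 7.112227916717529) 283.0
((438.45135498046875, 230.80743408203125), (40.62625503540039, 41.879188537597656), 6.158218860626221) 151.0
t24.15 p [0.4354 0.2289 0.2488] yaw 0.114 q6 0.14 | delta tool [-0.3647 -0.0465 -0.002 ] turn 1.466
```

```bash
python3 nudge.py '[[-0.0405,-0.0052,0,0],[-0.0405,-0.0052,0,0],[-0.0405,-0.0052,0,0],[-0.0405,-0.0052,0,0],[-0.0405,-0.0052,0,0],[-0.0405,-0.0052,0,0],[-0.0405,-0.0052,0,0],[-0.0405,-0.0052,0,0],[-0.0405,-0.0052,0,0]]' 0.06; python3 nudge.py '[[0,0,0,0.1222],[0,0,0,0.1222],[0,0,0,0.1222],[0,0,0,0.1222],[0,0,0,0.1222],[0,0,0,0.1222],[0,0,0,0.1222],[0,0,0,0.1222],[0,0,0,0.1222],[0,0,0,0.1222],[0,0,0,0.1222],[0,0,0,0.1222],[0,0,0,0]]' 0.06; python3 -c "
from h import *
go(.430,-.139,.152,np.radians(102.5))"
```

```text
time: 24.9
position: [0.4294, -0.1394, 0.2474]
tool_rot: [0.666, 0.746, -0.0, -0.003]
ft_force: [0.2, -0.4, 1.1]
grip_width: 0.0596
grip_force: 0.0
time: 25.98
position: [0.4299, -0.1375, 0.2474]
tool_rot: [0.994, 0.108, -0.002, -0.002]
ft_force: [0.4, -0.1, -0.2]
grip_width: 0.0598
grip_force: 0.0
t25.98 p [ 0.4299 -0.1375  0.2474] yaw -1.355 q6 0.80 | delta tool [0.0001 0.0018 0.0953] turn -0.002
```

```bash
python3 nudge.py '[[0,0.0012,0.032,0],[0,0,0.032,0],[0,0,0.032,0],[0,0,0,0],[0,-0.01,0,0],[0,-0.01,0,0],[0,-0.01,0,0],[0,-0.009,0,0],[0,-0.009,0,0],[0,-0.009,0,0],[0,-0.009,0,0],[0,-0.003,0,0],[0,-0.002,0,0],[0,0,0,0],[0,0,0,0]]'; python3 nudge.py '[[0,0,0,0],[0,0,0,0],[0,0,0,0],[0,0,0,0],[0,0,0,0],[0,0,0,0],[0,0,0,0],[0,0,0,0],[0,0,0,0],[0,0,0,0],[0,0,0,0],[0,0,0,0],[0,0,0,0],[0,0,0,0],[0,0,0,0],[0,0,0,0]]';python3 nudge.py '[[0,0.009,0,0],[0,0.009,0,0],[0,0.009,0,0],[0,0.009,0,0],[0,0.009,0,0],[0,0.009,0,0],[0,0.009,0,0],[0,0.008,0,0],[0,0,0,0],[0,0,0,0],[0,0,-0.0327,0],[0,0,-0.0327,0],[0,0,-0.0327,0],[0,0,0,0]]'; python3 meas.py; python3 - <<'E'
from h import *
go(.6362,.0604,.25,np.radians(8.4))
t,s=both()
im=np.hstack([crop(t,110,60,460,330,1.1),crop(s,170,90,440,330,1.24)[:297]]);cv2.imwrite("pics/c1.png",im)
E
```

```text
time: 27.23
position: [0.4276, -0.0852, 0.1559]
tool_rot: [0.993, 0.114, 0.01, 0.016]
ft_force: [6.0, -51.8, -32.1]
grip_width: 0.087
grip_force: 25.0
time: 28.57
position: [0.4277, -0.0854, 0.1559]
tool_rot: [0.993, 0.114, 0.01, 0.016]
ft_force: [6.1, -51.1, -32.3]
grip_width: 0.0863
grip_force: 25.0
time: 29.73
position: [0.435, -0.1411, 0.2569]
tool_rot: [0.994, 0.109, 0.005, 0.004]
ft_force: [0.8, -1.0, 0.2]
grip_width: 0.0602
grip_force: 0.0
pred [0.63307408 0.05772017 0.074     ]
((664.3604736328125, 66.58909606933594), (7.1297993659973145, 52.03003692626953), 0.9954665303230286) 24.5
((610.181640625, 68.81794738769531), (64.69004821777344, 26.454635620117188), 71.0229721069336) 51.5
((665.3265991210938, 68.98704528808594), (4.753447532653809, 47.30611801147461), 0.5576895475387573) 18.0
((610.1060791015625, 68.59819030761719), (64.22527313232422, 26.454635620117188), 71.02297973632812) 37.5
((665.36376953125, 77.24374389648438), (4.7535858154296875, 30.758813858032227), 0.99540776014328) 8.0
t29.83 p [ 0.4321 -0.1395  0.2527] yaw -1.352 q6 0.79 | delta tool [ 0.2427 -0.1508  0.0028] turn -1.498Traceback (most recent call last):
  File "meas.py", line 13, in <module>
    blob(t,p,.074,14,lo);blob(s,p,.074,14,lo)
                         ~~~~^^^^^^^^^^^^^^^^
  File "meas.py", line 7, in blob
    k=max(cv2.findContours(m,cv2.RETR_EXTERNAL,cv2.CHAIN_APPROX_NONE)[0],key=cv2.contourArea)
ValueError: max() iterable argument is empty
```

View pics/c1.png

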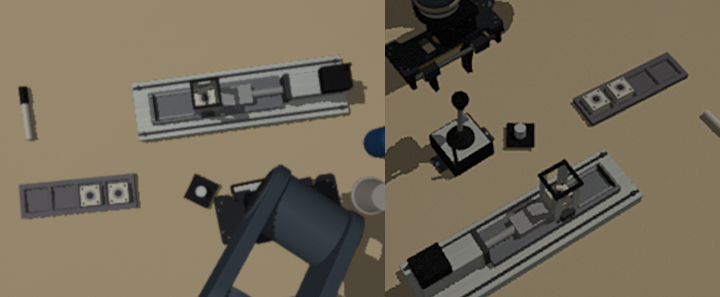

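Part_c did not come out: the push met about 50 N and stopped halfway, and the stick now looks slightly off centre. I'll look closely.

```bash
python3 - <<'E'
from h import *
t,s=both()
im=np.hstack([crop(t,235,115,345,185,3.4),crop(s,265,205,360,275,3.4)[:,:]]);print(im.shape)
b=crop(s,205,155,300,225,3.4);d=crop(s,240,230,330,300,3.4)
im2=np.hstack([b,d]);W=min(im.shape[1],798);o=np.zeros((im.shape[0]+im2.shape[0],W,3),np.uint8);o[:im.shape[0]]=im[:,:W];o[im.shape[0]:,:im2.shape[1]]=im2
cv2.imwrite("pics/j1.png",o)
# pusher top front/rear edges along station y : brightness profile
from chk import st
for y in np.arange(-.17,.0,.006):
    u,v=px(t,st(.0035,y,.072));print(int(y*1000),t["img"][int(round(v)),int(round(u))].mean().round(),end=" ")
E
```

```text
(238, 697, 3)
-170 34.0 -164 105.0 -158 119.0 -152 120.0 -146 118.0 -139 119.0 -133 119.0 -127 120.0 -121 119.0 -115 120.0 -109 119.0 -103 119.0 -97 122.0 -91 123.0 -85 123.0 -79 123.0 -73 123.0 -67 70.0 -61 72.0 -55 105.0 -49 123.0 -43 123.0 -37 123.0 -31 40.0 -25 47.0 -19 122.0 -13 161.0 -7 131.0 -1 35.0
```

View pics/j1.png

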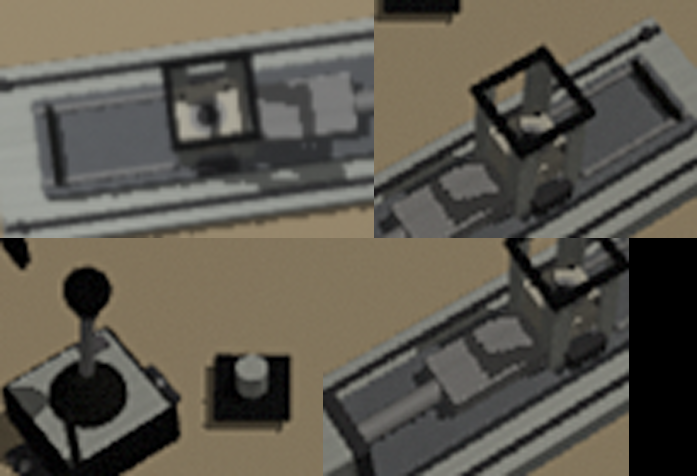

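The magazine still holds part_c and the stick is left about 0.09 rad over, so the pusher is wedged about 2 cm out. A tilt to the right should draw it back and let the housing drop flat.

```bash
python3 -c "
from h import *
go(.4285,-.131,.152,np.radians(102.5))"; python3 nudge.py '[[0,-0.009,0,0],[0,0,0.033,0],[0,0,0.033,0],[0,0,0.033,0],[0,0,0,0],[0,0.009,0,0],[0,0.009,0,0],[0,0.009,0,0],[0,0,0,0]]' 0.06 40;  python3 nudge.py '[[0,0.007,0,0],[0,0.007,0,0],[0,0.005,0,0],[0,0,0,0],[0,0,0,0],[0,0,0,0],[0,0,0,0],[0,0,0,0],[0,0,0,0]]'; cat > stk.py <<'E'
from h import *
from chk import st
t,s=both()
h=s["img"].max(2)[155:190,212:250];m=(h<40).astype(np.uint8);n,l,a,c=cv2.connectedComponentsWithStats(m)
for i in range(1,n):
    if a[i,4]>40: print("dark blob scene",c[i]+[212,155],a[i,4])
g=lambda y:t["img"][tuple(px(t,st(.0035,y,.072)).round().astype(int)[::-1])].mean()
print(" ".join("%d:%d"%(y*1000,g(y)) for y in np.arange(-.17,-.02,.006)))
E
python3 stk.py
```

```text
t30.03 p [ 0.4305 -0.1387  0.2502] yaw -1.352 q6 0.79 | delta tool [-0.     -0.0077  0.0982] turn 0.000
time: 30.78
position: [0.438, -0.16, 0.1546]
tool_rot: [0.994, 0.108, 0.003, 0.002]
ft_force: [-0.1, 5.0, -0.1]
grip_width: 0.0598
grip_force: 2.9
time: 31.53
position: [0.4388, -0.1745, 0.153]
tool_rot: [0.994, 0.108, -0.0, -0.001]
ft_force: [-0.1, 5.8, 4.4]
grip_width: 0.0599
grip_force: 2.9
dark blob scene [225.85886403 165.92254733] 581
-170:38 -164:113 -158:125 -152:125 -146:125 -139:124 -133:125 -127:125 -121:125 -115:125 -109:124 -103:126 -97:125 -91:125 -85:127 -79:131 -73:56 -67:50 -61:51 -55:51 -49:79 -43:89 -37:65 -31:26 -25:39 -19:124
```

```bash
python3 nudge.py '[[0,-0.009,0,0],[0,-0.009,0,0],[0,-0.009,0,0],[0,-0.009,0,0],[0,0,0,0],[0,0,0,0],[0,0,-0.033,0],[0,0,-0.033,0],[0,0,-0.033,0],[0,0,0,0],[0,0,0,0]]' ; cat >> stk.py <<'E'
im0=cv2.imread("pics/top0.png");g0=lambda y:im0[tuple(px(t,st(.0035,y,.072)).round().astype(int)[::-1])].mean()
print("home:"," ".join("%d:%d"%(y*1000,g0(y)) for y in np.arange(-.17,-.02,.006)))
h=cv2.imread("pics/scene0.png").max(2)[155:190,212:250];m=(h<40).astype(np.uint8);n,l,a,c=cv2.connectedComponentsWithStats(m)
for i in range(1,n):
    if a[i,4]>40: print("home dark blob scene",c[i]+[212,155],a[i,4])
# magazine interior, mean white height: bright blob centroid in both views
for nm,c in(("t",t),("s",s)):
    u,v=px(c,st(.0035,.0028,.12)).astype(int);r=13;q=c["img"][v-r:v+r,u-r:u+r].min(2)>130;yy,xx=np.nonzero(q);print(nm,len(xx),xx.mean()+u-r,yy.mean()+v-r)
im=np.hstack([crop(t,235,115,345,185,3.4),crop(s,265,205,360,275,3.4)]);cv2.imwrite("pics/j2.png",im)
E
python3 stk.py
```

```text
time: 32.55
position: [0.4333, -0.1417, 0.2535]
tool_rot: [0.994, 0.109, 0.002, 0.002]
ft_force: [-0.4, -0.5, 0.1]
grip_width: 0.06
grip_force: 0.0
dark blob scene [225.61935484 172.89677419] 155
-170:34 -164:104 -158:119 -152:118 -146:118 -139:119 -133:119 -127:118 -121:123 -115:122 -109:123 -103:123 -97:122 -91:122 -85:122 -79:122 -73:121 -67:70 -61:72 -55:104 -49:123 -43:124 -37:124 -31:33 -25:37 -19:121
home: -170:29 -164:98 -158:110 -152:110 -146:109 -139:111 -133:111 -127:110 -121:108 -115:114 -109:114 -103:114 -97:114 -91:113 -85:113 -79:113 -73:113 -67:64 -61:66 -55:97 -49:115 -43:80 -37:63 -31:22 -25:34 -19:140
home dark blob scene [225.63461538 172.94871795] 156
t 105 296.51428571428573 148.62857142857143
s 5 307.2 239.2
```

View pics/j2.png

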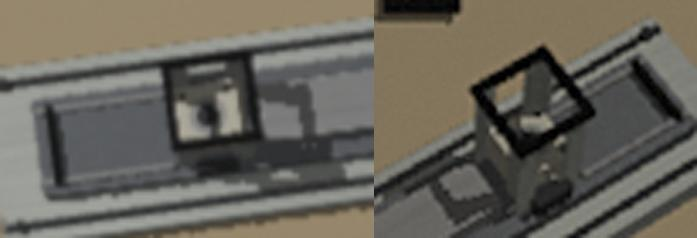

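Stick is at centre exactly and the pusher is back. I'll check at what height part_c's bearing sits in the magazine.

```bash
sed -i 's/S=np.array(.*);A=/S=np.array([.6483,-.0227]);A=/' chk.py; python3 - <<'E'
from h import *
from chk import st
t,s=both()
for z in(.155,.122,.110,.098,.086,.074): print(z,"top",px(t,st(0,0,z)).round(1),"scene",px(s,st(0,0,z)).round(1))
im0=cv2.imread("pics/top0.png")
def dark(im,u0,v0,u1,v1):
    g=im[v0:v1,u0:u1].mean(2);return "\n".join(" ".join("%3d"%x for x in r) for r in g)
print("start");print(dark(im0,284,132,312,164)[:3500]);print("now");print(dark(t["img"],284,132,312,164))
E
```

```text
0.155 top [295.5 143.6] scene [312.  233.3]
0.122 top [295.6 146.1] scene [311.3 240.4]
0.11 top [295.6 147. ] scene [311.1 242.9]
0.098 top [295.7 147.9] scene [310.8 245.4]
0.086 top [295.7 148.7] scene [310.6 247.8]
0.074 top [295.7 149.6] scene [310.4 250.1]
start
 78  66  60  49  46  38  34  31  27  26  24  21  24  25  26  27  30  24  23  21  25  30  22  20  44  94 137 142
 30  28  24  22  21  22  24  25  26  34  41  43  54  66  68  72  80  59  45  43  44  45  33  24  48  99 139 143
 19  21  21  21  27  40  60  67  75  94 108 110 112 116 116 117 113  75  55  52  53  51  40  24  42  91 136 136
 26  36  41  43  46  62  94 115 118 125 124 121 115 112 104 100  93  66  56  54  57  56  46  27  32  74 117 112
 27  43  52  54  55  64  88 102  99  97  90  85  77  75  68  63  69  76  71  68  72  66  51  30  25  55  93  90
 27  42  53  56  56  60  66  67  64  66  69  71  75  76  75  78  91 112  96  81  93  76  53  33  22  45  78  86
 24  40  57  66  67  67  69  69  71  79  82  94 117 119 119 119 124 128 100  79 106 105  59  33  23  40  72  84
 23  36  59  70  61  59  69  75  90 116 121 125
[... 5557 characters left out ...]
  49  50  49  51  52  50  49
 85  57  31  24  22  22  24  28  32  32  33  41  46  49  51  52  52  51  53  58  61  59  60  59  59  57  53  49
 88  72  48  45  40  47  48  49  51  52  52  54  57  58  54  54  54  52  52  54  62  60  60  60  59  58  52  49
 91  87  73  64  56  57  60  60  58  56  53  52  52  50  50  48  48  44  43  47  56  55  59  61  59  56  50  49
 92  91  86  73  63  60  59  60  58  54  44  43  42  41  39  38  36  34  33  35  40  46  54  54  54  53  49  49
 99  99  88  74  63  60  60  59  52  41  36  33  32  30  29  28  27  26  26  28  31  42  48  49  50  49  51  53
111 107  84  69  68  62  59  54  46  32  29  28  29  28  25  26  26  25  25  26  28  38  48  47  48  50  63  77
```

```bash
python3 - <<'E'
from h import *
from chk import st
t,s=both()
for z in(.074,.086,.098):
    print(z,"scene far edge",[px(s,st(-.022,y,z)).round(1).tolist() for y in(-.022,0,.022)],"bearing c",px(s,st(0,0,z)).round(1), "near-rim-limit x=",.0235-(.155-z)*.48, "top edges y+-22 at x=+.01",[px(t,st(.01,y,z)).round(1).tolist() for y in(-.022,.022)],"top far edge",px(t,st(.022,0,z)).round(1))
g=s["img"].mean(2)[222:262,296:332]
print("cols 296.. rows 222..");print("\n".join("%d: "%(222+i)+" ".join("%3d"%x for x in r) for i,r in enumerate(g)))
E
```

```text
0.074 scene far edge [[297.3, 247.6], [305.1, 243.1], [312.8, 238.6]] bearing c [310.4 250.1] near-rim-limit x= -0.015379999999999998 top edges y+-22 at x=+.01 [[304.4, 144.1], [285.9, 146.6]] top far edge [294.5 140.4]
0.086 scene far edge [[297.4, 245.2], [305.3, 240.7], [313.1, 236.2]] bearing c [310.6 247.8] near-rim-limit x= -0.009620000000000004 top edges y+-22 at x=+.01 [[304.5, 143.2], [285.8, 145.8]] top far edge [294.5 139.4]
0.098 scene far edge [[297.5, 242.8], [305.5, 238.2], [313.3, 233.7]] bearing c [310.8 245.4] near-rim-limit x= -0.0038599999999999954 top edges y+-22 at x=+.01 [[304.6, 142.3], [285.6, 144.9]] top far edge [294.4 138.5]
cols 296.. rows 222..
222: 113 115 113 113 112 113 113 115 120 108  97  70  24   0   5   5   4  16  15   9   5   0  81 115 117 114 106 113 114 123 131 133 125 110  84  40
223: 112 112 113 113 113 115 117 113 105  74  20   0   4   1   3  16  30  42  48  30   9   2  34  87 109 115 111 119 129 132 136 127  89  37  22  22
224: 112 113 113 113 115 121 110  83  56  25   2   4   3   2  13  46  56  58  61  54  26   8   1  31  80 118 133 134 13
[... 4842 characters left out ...]
  55  60  70  68  67  67  70  72  73  64  56  91  81  67  56  50  59  68  69  63  61  67  70  76  77  86
258: 106  98  63  36  36  39  34  44  53  58  55  59  68  69  68  69  70  69  65  56  42  37  31  43  43  36  41  60  74  78  73  73  80  81  74  75
259: 105 106  88  53  35  37  36  42  55  57  51  67  71  67  68  70  67  54  46  41  38  36  38  38  36  39  33  47  73  79  77  79  78  70  54  38
260: 104 106 105  77  42  38  37  40  55  58  55  67  72  68  69  70  57  39  37  35  38  39  40  39  40  36  26  44  73  79  84  78  64  44  32  28
261:  93  86  90  76  48  38  36  39  48  57  55  66  68  67  69  69  50  35  38  38  41  40  41  40  32  24  12  52  76  76  75  56  35  30  48  80
```

```bash
python3 - <<'E'
from h import *
a=cv2.imread("pics/j1.png")[:238,:697].astype(int);b=cv2.imread("pics/j2.png").astype(int)
d=abs(a-b).mean(2)
print("top mag diff",d[65:140,170:250].mean(),d[65:140,170:250].max(),"scene mag",d[50:150,475:590].mean(),d[50:150,475:590].max())
print("max col range top",[(x,int(d[60:200,x:x+10].mean())) for x in range(160,374,15)])
t,s=both()
im=np.hstack([crop(t,235,115,355,185,6.6)]);cv2.imwrite("pics/j3.png",im)
o=np.zeros((600,790,3),np.uint8)
A=crop(t,275,122,320,167,8);B=crop(s,285,212,340,272,7);A=np.clip(A*1.3,0,255).astype(np.uint8);B=np.clip(B*1.3,0,255).astype(np.uint8)
o[:360,:360]=A;o[:420,365:750]=B;C=crop(t,235,120,370,178,3.1);o[420:600,365:365+C.shape[1]]=C[:180];cv2.imwrite("pics/j3.png",o)
E
```

```text
top mag diff 1.2223888888888887 42.0 scene mag 1.322695652173913 17.333333333333332
max col range top [(160, 0), (175, 0), (190, 0), (205, 0), (220, 1), (235, 0), (250, 2), (265, 0), (280, 0), (295, 0), (310, 0), (325, 0), (340, 1), (355, 16), (370, 6)]
```

View pics/j3.png

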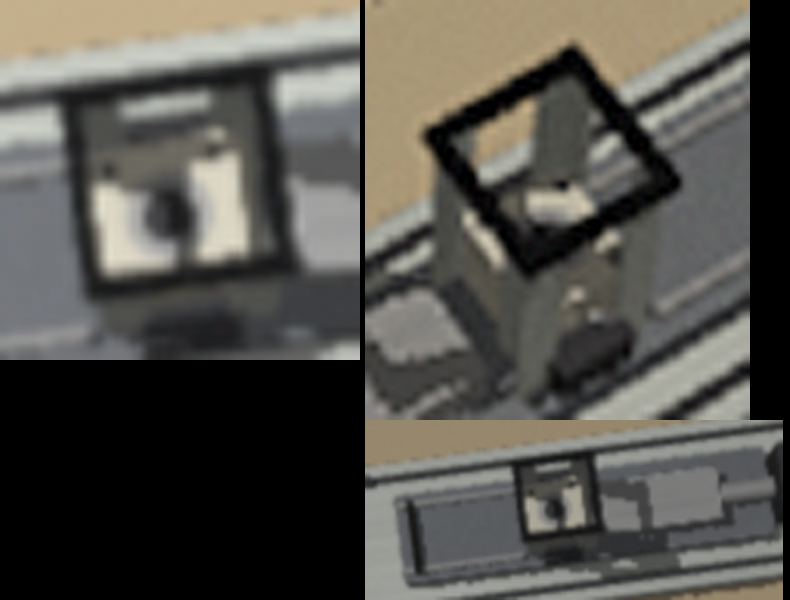

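The last look shows part_c still in the shaft, looking flat, and unchanged by the draw-back. Its bearing is at z ≈ 0.09, so it is hung up just above the pusher plane. I'll compute the mouth centre from its collar corners in both views (zoom corners as read) and free it with a light poke from above using shut fingers.

```bash
python3 - <<'E'
from h import *
t,s=both()
a=np.mean([onz(t,275+u/8-.5,122+v/8-.5,.155) for u,v in((62,95),(268,70),(295,268),(88,298))],0)
b=np.mean([onz(s,285+(u-365)/7-.5,212+v/7-.5,.155) for u,v in((425,132),(573,45),(682,182),(530,272))],0)
print(a,b)
# bearing, triangulated-ish height from the top view on the plane of the shaft axis
m=(a+b)/2
go(m[0],m[1],.25,np.radians(8.4))
for z in(.074,.086,.098): print(z,px(t,[m[0],m[1],z]),px(t,[m[0]-.0005,m[1]+.0015,z]))
E
```

```text
[ 0.64664011 -0.0254689   0.155     ] [ 0.64890159 -0.02467077  0.155     ]
t33.05 p [ 0.4315 -0.1403  0.251 ] yaw -1.353 q6 0.79 | delta tool [ 0.2361 -0.0657  0.0008] turn -1.499
0.074 [296.73535987 149.79821497] [296.09547459 150.00293906]
0.086 [296.71610651 148.96934051] [296.06893865 149.17640642]
0.098 [296.69640983 148.12138088] [296.04179171 148.3308428 ]
```

```bash
python3 nudge.py '[[0.0337,-0.0094,0,0],[0.0337,-0.0094,0,0],[0.0337,-0.0094,0,0],[0.0337,-0.0094,0,0],[0.0337,-0.0094,0,0],[0.0337,-0.0094,0,0],[0.0337,-0.0094,0,0.07],[0,0,0,0],[0,0,0,0],[0,0,0,0]]' 0 20; python3 -c "
from h import *
go(.6477,-.0251,.165,np.radians(98.4))"
```

```text
time: 33.88
position: [0.6467, -0.0251, 0.2507]
tool_rot: [0.997, 0.075, -0.001, -0.0]
ft_force: [-0.3, 0.3, 0.8]
grip_width: 0.0037
grip_force: 0.0
t33.88 p [ 0.6467 -0.0251  0.2507] yaw -1.422 q6 1.21 | delta tool [0.0012 0.0002 0.0856] turn 0.003
```

```bash
python3 nudge.py '[[0.0012,0,0.03,0],[0,0,0.03,0],[0,0,0.026,0],[0,0,0.02,0],[0,0,0.02,0],[0,0,0.01,0],[0,0,0,0],[0,0,0,0]]' 0; python3 nudge.py '[[0,0,0.008,0],[0,0,0.005,0],[0,0,0,0],[0,0,0,0]]'
```

```text
time: 34.55
position: [0.6483, -0.0256, 0.1158]
tool_rot: [0.997, 0.074, -0.0, -0.0]
ft_force: [0.2, 0.1, 0.6]
grip_width: 0.0004
grip_force: 0.0
time: 34.88
position: [0.6489, -0.0249, 0.1027]
tool_rot: [0.997, 0.074, 0.0, 0.0]
ft_force: [0.5, 0.1, -0.4]
grip_width: 0.0001
grip_force: 0.0
```

```bash
for i in 1; do python3 nudge.py '[[0,0,0.003,0],[0,0,0.003,0],[0,0,0,0]]' | grep -E 'pos|ft'; python3 nudge.py '[[0,0,0.002,0],[0,0,0.002,0],[0,0,0,0]]'| grep -E 'pos|ft'; python3 nudge.py '[[0,0,0.002,0],[0,0,0.001,0],[0,0,0,0],[0,0,0,0]]'| grep -E 'pos|ft'; done
```

```text
position: [0.6487, -0.0248, 0.0961]
ft_force: [-0.2, -0.4, 0.4]
position: [0.6486, -0.0249, 0.092]
ft_force: [-0.2, -1.4, 0.0]
position: [0.6489, -0.0249, 0.0895]
ft_force: [0.1, -0.2, -0.3]
```

```bash
python3 nudge.py '[[0,0,-0.03,0],[0,0,-0.03,0],[0,0,-0.04,0],[0,0,-0.04,0],[0,0,-0.02,0],[0,0,0,0]]' 0.06 | grep pos; python3 -c "
from h import *
go(.4306,-.1387,.2510,np.radians(102.5))"; python3 nudge.py '[[-0.0337,0.0094,0,0],[-0.0337,0.0094,0,0],[-0.0337,0.0094,0,0],[-0.0337,0.0094,0,0],[-0.0337,0.0094,0,0],[-0.0337,0.0094,0,-0.07],[0,0,0,0],[0,0,0,0]]' 0.06 | grep pos; python3 - <<'E'
from h import *
t,s=both()
go(.4306,-.1387,.2510,np.radians(102.5))
a=cv2.imread("pics/j2.png").astype(int);b=np.hstack([crop(t,235,115,345,185,3.4),crop(s,265,205,360,275,3.4)]).astype(int)
d=abs(a-b).mean(2);print("diff top",d[65:140,170:250].mean(),d[65:140,170:250].max(),"scene",d[50:150,475:590].mean(),d[50:150,475:590].max())
E
```

```text
position: [0.6526, -0.0256, 0.2564]
t36.22 p [ 0.6526 -0.0256  0.2564] yaw -1.422 q6 1.21 | delta tool [-0.2363  0.0791  0.0028] turn -0.070
position: [0.4556, -0.1107, 0.249]
t36.98 p [ 0.4581 -0.1107  0.2495] yaw -1.353 q6 0.88 | delta tool [-0.0329  0.0214 -0.0015] turn -0.001
diff top 20.057555555555556 100.66666666666667 scene 8.5551884057971 138.33333333333334
```

```bash
python3 nudge.py '[[-0.0329,0.0214,0,0],[0,0,0,0],[0,0,0,0],[0,0,0,0]]' 0.06 | grep pos; python3 - <<'E'
from h import *
t,s=both()
go(.430,-.139,.152,np.radians(102.5))
a=cv2.imread("pics/j2.png").astype(int);b=np.hstack([crop(t,235,115,345,185,3.4),crop(s,265,205,360,275,3.4)]).astype(int)
d=abs(a-b).mean(2);print("diff top",d[65:140,170:250].mean(),d[65:140,170:250].max(),"scene",d[50:150,475:590].mean(),d[50:150,475:590].max())
g=t["img"].mean(2)[136:158,284:310];print("\n".join("%d: "%(136+i)+" ".join("%3d"%x for x in r) for i,r in enumerate(g)))
E
```

```text
position: [0.431, -0.1385, 0.2495]
t37.42 p [ 0.4309 -0.1381  0.2495] yaw -1.351 q6 0.79 | delta tool [-0.0011  0.0007  0.0975] turn 0.001
diff top 20.169222222222224 101.33333333333333 scene 8.378869565217391 136.66666666666666
136:  30  45  58  59  60  70  95 110 106 104  95  91  82  78  66  60  59  59  60  60  60  59  53  34  29  59
137:  29  46  59  60  60  62  68  65  59  57  55  55  53  52  50  49  53  60  61  60  61  60  54  36  26  49
138:  28  41  58  60  61  60  55  50  49  48  48  48  47  43  41  40  47  59  61  60  61  60  55  37  24  45
139:  25  38  58  61  60  59  53  42  41  39  37  35  36  34  38  46  57  67  70  76  73  69  56  38  25  38
140:  25  36  58  61  61  59  54  36  33  34  32  35  48  60  78 106 124 123 122 122 118 104  63  37  23  29
141:  28  36  58  61  63  62  62  55  62  70  67  67  72  78  89 118 145 142 126 108 106  97  62  42  25  26
142:  30  35  56  66  73  73  74  75  78  83  81  81  80  82  84  95 115 111  89  61  70  77  57  48  26  23
143:  29  30  49  67  75  62  65  80  82  82  83  81  82  82  81  83  86  83  72  67  80  82  59  47  25  23
[... 826 characters left out ...]
49  50  50  66  71  83 108 148 140  76  66  36
152:  63  30  37  69 110 150 153 151 143 125 114  87  66  59  63  73  67  70  74  83 105 143 135  79  71  46
153:  75  33  32  60 105 149 153 152 146 127 123 113 102  98 101 104  95  72  75  73  84 113 105  63  52  38
154:  80  35  29  56 106 147 149 149 146 136 130 119 104  96  94  93  79  54  54  47  49  63  59  37  27  23
155:  82  41  27  49  94 128 121 117 109 104  95  85  67  55  56  52  40  28  25  24  24  29  26  24  22  22
156:  84  51  27  34  62  82  69  62  52  47  38  35  29  26  29  31  29  23  25  27  24  26  29  32  34  37
157:  84  54  28  23  28  33  28  30  25  25  21  25  29  32  48  60  57  44  54  61  55  49  49  50  50  52
```

The poke freed it: the bore is now at px (297.5,150), matching deck level (predicted 296.7,149.8). Feeding part_c now.

```bash
python3 nudge.py '[[0,0.0007,0.0325,0],[0,0,0.0325,0],[0,0,0.0325,0],[0,0,0,0],[0,-0.01,0,0],[0,-0.01,0,0],[0,-0.01,0,0],[0,-0.009,0,0],[0,0,0,0]]' 0.06 40; python3 nudge.py '[[0,-0.009,0,0],[0,-0.009,0,0],[0,-0.009,0,0],[0,-0.003,0,0],[0,-0.002,0,0],[0,0,0,0],[0,0,0,0]]'
```

```text
time: 38.17
position: [0.4217, -0.1, 0.1535]
tool_rot: [0.994, 0.11, 0.001, 0.001]
ft_force: [0.9, -5.2, 0.9]
grip_width: 0.0602
grip_force: 2.7
time: 38.75
position: [0.4186, -0.0746, 0.1531]
tool_rot: [0.994, 0.111, 0.004, 0.005]
ft_force: [2.9, -16.1, -10.3]
grip_width: 0.0603
grip_force: 8.2
```

```bash
python3 nudge.py '[[0,0,0,0],[0,0,0,0],[0,0,0,0],[0,0,0,0],[0,0,0,0],[0,0,0,0],[0,0,0,0],[0,0,0,0],[0,0,0,0],[0,0,0,0],[0,0,0,0],[0,0,0,0],[0,0,0,0],[0,0,0,0],[0,0,0,0],[0,0,0,0]]' | grep ft;python3 nudge.py '[[0,0.009,0,0],[0,0.009,0,0],[0,0.009,0,0],[0,0.009,0,0],[0,0.009,0,0],[0,0.009,0,0],[0,0.009,0,0],[0,0.008,0,0],[0,0,0,0],[0,0,0,0],[0,0,-0.0327,0],[0,0,-0.0327,0],[0,0,-0.0327,0],[0,0,0,0]]'|grep pos; python3 meas.py 2>&1 | head -6; python3 stk.py | head -1;  python3 -c "
from h import *
go(.6362,.0604,.25,np.radians(8.4))"
```

```text
ft_force: [2.2, -16.8, -11.6]
position: [0.4328, -0.1403, 0.2553]
pred [0.63617408 0.06042017 0.074     ]
((636.63623046875, 57.1458740234375), (47.05925369262695, 49.43398666381836), 7.772606372833252) 322.5
((635.8206176757812, 61.19286346435547), (42.63050842285156, 41.86096954345703), 7.916977405548096) 229.5
((635.9114990234375, 60.391319274902344), (43.27491760253906, 42.31940460205078), 8.74151611328125) 287.0
((635.8334350585938, 61.3643798828125), (41.74738311767578, 41.43052673339844), 9.222557067871094) 209.0
((635.856689453125, 60.697898864746094), (42.364097595214844, 41.62342071533203), 7.770977020263672) 249.5
dark blob scene [225.61935484 172.89677419] 155
t41.45 p [ 0.4288 -0.1382  0.2492] yaw -1.352 q6 0.79 | delta tool [ 0.2455 -0.1489 -0.001 ] turn -1.499
```

Part_c is out at (636,61), stick centred. Picking it.

```bash
python3 nudge.py '[[0.0307,-0.0188,0,0],[0.0307,-0.0188,0,0],[0.0307,-0.0188,0,0],[0.0307,-0.0188,0,0],[0.0307,-0.0188,0,0],[0.0307,-0.0188,0,0],[0.0307,-0.0188,0,0],[0.0307,-0.0188,0,0],[0,0,0,-0.1249],[0,0,0,-0.1249],[0,0,0,-0.1249],[0,0,0,-0.1249],[0,0,0,-0.1249],[0,0,0,-0.1249],[0,0,0,-0.1249],[0,0,0,-0.1249],[0,0,0,-0.1249],[0,0,0,-0.1249],[0,0,0,-0.1249],[0,0,0,-0.1249]]' 0.07; python3 nudge.py '[[0,0,0.0374,0],[0,0,0.0374,0],[0,0,0.0374,0],[0,0,0.037,0],[0,0,0.037,0],[0,0,0,0],[0,0,0,0],[0,0,0,0]]' 0.07; python3 -c "
from h import *
go(.6362,.0604,.062,np.radians(8.4))"
```

```text
time: 43.12
position: [0.6356, 0.061, 0.2473]
tool_rot: [0.651, 0.759, -0.002, -0.002]
ft_force: [0.2, -1.0, 0.7]
grip_width: 0.0696
grip_force: 0.0
time: 43.78
position: [0.6376, 0.0608, 0.0645]
tool_rot: [0.654, 0.757, 0.0, 0.0]
ft_force: [1.2, -0.2, 0.6]
grip_width: 0.0701
grip_force: 0.0
t43.78 p [0.6376 0.0608 0.0645] yaw 0.146 q6 -0.23 | delta tool [-0.0002 -0.0015  0.0025] turn -0.000
```

```bash
python3 nudge.py '[[0,-0.001,0.0025,0],[0,0,0,0]]' |grep pos; python3 nudge.py '[[0,0,0,0],[0,0,0,0],[0,0,0,0],[0,0,0,0],[0,0,0,0],[0,0,0,0],[0,0,-0.03,0],[0,0,-0.03,0],[0,0,-0.03,0],[0,0,0,0],[0,0,0,0],[0,0,0,0]]' 0.03 25; python3 -c "
from h import *
from chk import *
p=nest(2,.12)+[.001,.0012,0];print(p);go(*p,B)"
```

```text
position: [0.6376, 0.0605, 0.0639]
time: 44.95
position: [0.6354, 0.0607, 0.1509]
tool_rot: [0.654, 0.757, -0.0, -0.001]
ft_force: [-0.9, -0.4, -0.6]
grip_width: 0.0441
grip_force: 25.0
[0.4294907  0.29100073 0.12      ]
t44.95 p [0.6354 0.0607 0.1509] yaw 0.146 q6 -0.23 | delta tool [ 0.2579 -0.1701  0.0312] turn 0.033
```

```bash
python3 nudge.py '[[0.0287,-0.0189,0.0035,0],[0.0287,-0.0189,0.0035,0],[0.0287,-0.0189,0.0035,0],[0.0287,-0.0189,0.0035,0],[0.0287,-0.0189,0.0035,0],[0.0287,-0.0189,0.0035,0],[0.0287,-0.0189,0.0035,0],[0.0287,-0.0189,0.0035,0],[0.0287,-0.0189,0.0035,0.033],[0,0,0,0],[0,0,0,0],[0,0,0,0]]'; python3 -c "
from h import *
from chk import *
p=nest(2,.030)+[.0010,.0012,0];go(*p,B)"
```

```text
time: 45.95
position: [0.4299, 0.2911, 0.1189]
tool_rot: [0.666, 0.746, -0.001, -0.0]
ft_force: [0.5, -0.6, -0.0]
grip_width: 0.0433
grip_force: 25.0
t45.95 p [0.4299 0.2911 0.1189] yaw 0.114 q6 0.27 | delta tool [-0.     -0.0002  0.0889] turn 0.001
```

```bash
python3 nudge.py '[[0,0,0.028,0],[0,0,0.028,0],[0,0,0.02,0],[0,0,0.0125,0],[0,0,0,0],[0,0,0,0]]' | grep -E 'pos|ft';  python3 nudge.py '[[0,0,0.005,0],[0,0,0.0045,0],[0,0,0.0015,0],[0,0,0,0],[0,0,0,0]]'
```

```text
position: [0.4308, 0.2902, 0.0306]
ft_force: [1.0, 0.3, 1.1]
time: 46.87
position: [0.4304, 0.2915, 0.0208]
tool_rot: [0.666, 0.746, 0.0, 0.0]
ft_force: [-0.5, 0.7, -0.7]
grip_width: 0.0437
grip_force: 25.0
```

```bash
python3 nudge.py '[[0,0,0,0],[0,0,0,0],[0,0,0,0],[0,0,-0.03,0],[0,0,-0.04,0],[0,0,-0.04,0],[0,0,-0.04,0],[0,0,-0.04,0],[0,0,-0.04,0],[0,0,0,0],[0,0,0,0]]' 0.065 | grep pos;  cat > fin.py <<'E'
from h import *
from meas import blob
from m import quad
from chk import *
t,s=both()
for i in range(3):
  print(nest(i,.03)[:2])
  for c in(t,s): blob(c,nest(i,.03),.03,12,115)
black=lambda h:h[...,2]<48
quad(t,(272,212,316,256),.015,black,"cap flange")
knob=lambda h:(h[...,2]>95)&(h[...,1]<45)
quad(t,(280,222,306,246),.041,knob,"cap knob")
quad(s,(268,185,292,206),.041,knob,"cap knob s")
E
python3 fin.py; python3 -c "
from h import *
go(.448,-.0185,.2510,np.radians(98.4))"
```

```text
position: [0.4316, 0.292, 0.2534]
[0.4425279  0.16659782]
((432.3517150878906, 180.5399627685547), (25.227489471435547, 16.39380645751953), 27.83260726928711) 44.0
((430.9138488769531, 180.87652587890625), (18.001754760742188, 6.580917835235596), 47.99168014526367) 8.0
[0.4355093  0.22819927]
((436.9614562988281, 229.69989013671875), (44.538082122802734, 43.04143142700195), 7.112227916717529) 281.0
((438.45135498046875, 230.80743408203125), (40.62625503540039, 41.879188537597656), 6.158218860626221) 151.0
[0.4284907  0.28980073]
((430.9686584472656, 291.5443420410156), (44.55330276489258, 42.98771286010742), 6.484445095062256) 280.0
((432.2768249511719, 292.2835998535156), (39.714447021484375, 40.61607360839844), 6.158203601837158) 137.5
cap flange c 446.8 -20.0 size 57.4 58.4 ang 64.3 M mass centre [446.5 -20.9]
cap knob c 447.7 -19.8 size 21.7 21.7 ang 0.8 M mass centre [447.7 -19.3]
cap knob s c 455.1 -15.7 size 18.1 18.6 ang 65.7 M mass centre [455.2 -15.5]
t47.88 p [0.4293 0.291  0.2498] yaw 0.113 q6 0.27 | delta tool [-0.3096 -0.0164 -0.001 ] turn 1.537
```

All three housings are in (nest 0 shows shaded; recheck later). Cap unchanged at about (448.5,-18.5), angle −25.4°. I'll grip its knob twice at different yaws to centre it.

```bash
python3 nudge.py '[[-0.0387,-0.0021,0,0],[-0.0387,-0.0021,0,0],[-0.0387,-0.0021,0,0],[-0.0387,-0.0021,0,0],[-0.0387,-0.0021,0,0],[-0.0387,-0.0021,0,0],[-0.0387,-0.0021,0,0],[-0.0387,-0.0021,0,0],[0,0,0,-0.124],[0,0,0,-0.124],[0,0,0,-0.124],[0,0,0,-0.124],[0,0,0,0],[0,0,0,0]]' 0.06 | grep pos; python3 fin.py | grep -A3 -E '0.44252|knob'; python3 -c "
from h import *
go(.4488,-.0185,.022,np.radians(35))"
```

```text
position: [0.4474, -0.0179, 0.2489]
[0.4425279  0.16659782]
((443.2297668457031, 166.95785522460938), (44.36856460571289, 43.29011154174805), 7.4693498611450195) 285.5
((443.76678466796875, 167.5608673095703), (42.2880859375, 42.317562103271484), 8.303749084472656) 165.0
[0.4355093  0.22819927]
t49.15 p [ 0.4479 -0.0179  0.2495] yaw 0.607 q6 -0.90 | delta tool [-0.0015  0.0007  0.2275] turn -0.004Traceback (most recent call last):
  File "fin.py", line 12, in <module>
    quad(t,(280,222,306,246),.041,knob,"cap knob")
    ~~~~^^^^^^^^^^^^^^^^^^^^^^^^^^^^^^^^^^^^^^^^^^
  File "m.py", line 5, in quad
    k=max(cv2.findContours(m,cv2.RETR_EXTERNAL,cv2.CHAIN_APPROX_NONE)[0],key=cv2.contourArea)
ValueError: max() iterable argument is empty
```

```bash
python3 nudge.py '[[-0.0015,0,0.0375,0],[0,0,0.0375,0],[0,0,0.0375,0],[0,0,0.0375,0],[0,0,0.0375,0],[0,0,0.03,0],[0,0,0.009,0],[0,0,0,0],[0,0,0,0]]' 0.06 | grep -E 'pos|ft'; python3 nudge.py '[[0,0,0,0],[0,0,0,0],[0,0,0,0],[0,0,0,0],[0,0,0,0],[0,0,0,0]]' 0.01 5; python3 nudge.py '[[0,0,0,0],[0,0,0,0],[0,0,0,0],[0,0,0,0.125],[0,0,0,0.125],[0,0,0,0.125],[0,0,0,0.125],[0,0,0,0.125],[0,0,0,0.125],[0,0,0,0.125],[0,0,0,0.125],[0,0,0,0.05],[0,0,0,0]]' 0.05; python3 -c "
from h import *
go(.4488,-.0185,.022,np.radians(-25.3))"
```

```text
position: [0.4496, -0.0193, 0.0241]
ft_force: [-0.1, 0.3, 0.6]
time: 50.4
position: [0.4497, -0.0195, 0.0245]
tool_rot: [0.463, 0.887, 0.0, 0.001]
ft_force: [0.2, 0.3, 0.8]
grip_width: 0.0277
grip_force: 0.0
time: 51.48
position: [0.4493, -0.0194, 0.0238]
tool_rot: [0.845, 0.535, -0.0, -0.0]
ft_force: [-0.2, -0.3, -0.5]
grip_width: 0.0502
grip_force: 0.0
t51.48 p [ 0.4493 -0.0194  0.0238] yaw -0.442 q6 0.15 | delta tool [ 0.0006 -0.0009  0.0018] turn -0.000
```

```bash
python3 nudge.py '[[0,0,0,0],[0,0,0,0],[0,0,0,0],[0,0,0,0],[0,0,0,0],[0,0,0,0],[0,0,0,0],[0,0,0,0],[0,0,0,0],[0,0,0,0]]' 0.01 8 | tail -3; python3 nudge.py '[[0,0,0,0],[0,0,0,0],[0,0,0,-0.125],[0,0,0,-0.125],[0,0,0,-0.125],[0,0,0,-0.125],[0,0,0,-0.125],[0,0,0,-0.125],[0,0,0,-0.125],[0,0,0,-0.125],[0,0,0,-0.05],[0,0,0,0]]' 0.045 |tail -2; python3 nudge.py '[[0,0,0,0],[0,0,0,0],[0,0,0,0],[0,0,0,0],[0,0,0,0],[0,0,0,0],[0,0,0,0],[0,0,0,0],[0,0,0,0],[0,0,0,0]]' 0.01 8 | tail -3;  python3 nudge.py '[[0,0,0,0],[0,0,0,0],[0,0,0,0.125],[0,0,0,0.125],[0,0,0,0.125],[0,0,0,0.125],[0,0,0,0.125],[0,0,0,0.125],[0,0,0,0.125],[0,0,0,0.125],[0,0,0,0.05],[0,0,0,0]]' 0.045 |tail -2; python3 nudge.py '[[0,0,0,0],[0,0,0,0],[0,0,0,0],[0,0,0,0],[0,0,0,0],[0,0,0,0],[0,0,0,0],[0,0,0,0],[0,0,0,0],[0,0,0,0]]' 0.01 30
```

```text
ft_force: [-1.3, 0.4, 0.4]
grip_width: 0.0236
grip_force: 8.0
grip_width: 0.0452
grip_force: 0.0
ft_force: [0.8, -0.2, 1.1]
grip_width: 0.0238
grip_force: 8.0
grip_width: 0.0452
grip_force: 0.0
time: 55.98
position: [0.4491, -0.0193, 0.0239]
tool_rot: [0.845, 0.535, -0.0, -0.0]
ft_force: [-0.8, 0.0, 0.3]
grip_width: 0.0232
grip_force: 30.0
```

```bash
python3 nudge.py '[[0,0,-0.02,0],[0,0,-0.04,0],[0,0,-0.04,0],[0,0,-0.04,0],[0,0,-0.04,0],[0,0,-0.04,0],[0,0,0,-0.118],[0,0,0,-0.118],[0,0,0,-0.118],[0,0,0,-0.118],[0,0,0,-0.116],[0,0,0,0]]'; python3 -c "
from h import *
go(.6485,-.025,.22,np.radians(8.4))"
```

```text
time: 56.98
position: [0.4491, -0.0193, 0.2438]
tool_rot: [0.652, 0.758, -0.0, -0.0]
ft_force: [-0.2, 0.6, -0.6]
grip_width: 0.0228
grip_force: 30.0
t56.98 p [ 0.4491 -0.0193  0.2438] yaw 0.149 q6 -0.44 | delta tool [-0.0352  0.1963  0.0238] turn 0.003
```

```bash
python3 nudge.py '[[-0.007,0.0392,0,0],[-0.007,0.0392,0,0],[-0.007,0.0392,0,0],[-0.007,0.0392,0,0],[-0.0072,0.0395,0,0],[0,0,0.0238,0],[0,0,0,0],[0,0,0,0],[0,0,0,0]]'; python3 - <<'E'
from h import *
go(.6485,-.025,.180,np.radians(8.4))
t,s=both()
from m import quad
# flange in air vs collar: dark blob edges around the mouth, scene view (flange at z=TCP-.0239+.015)
p=tool()[1];z=p[2]-.0239
for n,c in(("t",t),("s",s)):
    print(n,"pred flange c",px(c,[p[0],p[1],z+.0125]).round(1),"mouth",px(c,[.6485,-.025,.155]).round(1))
black=lambda h:h[...,2]<48
quad(s,(285,195,345,250),z+.015,black,"flange+collar s")
quad(t,(270,115,325,175),z+.015,black,"t")
g=s["img"].max(2)[195:262,285:345];print("\n".join("%d "%(195+i)+"".join("#" if x<40 else "+" if x<75 else "." for x in r) for i,r in enumerate(g)))
E
```

```text
time: 57.73
position: [0.6478, -0.0252, 0.2199]
tool_rot: [0.654, 0.757, -0.0, -0.001]
ft_force: [-0.2, 0.6, -1.3]
grip_width: 0.0234
grip_force: 30.0
t57.73 p [ 0.6478 -0.0252  0.2199] yaw 0.146 q6 -0.36 | delta tool [0.0001 0.0008 0.0399] turn -0.001
t pred flange c [296.6 138.9] mouth [296.6 143.5]
s pred flange c [312.  221.2] mouth [311.1 233.8]
flange+collar s c 654.4 -15.1 size 115.8 131.0 ang 65.6 M mass centre [649.8  -8.7]
t c 643.3 -12.9 size 109.5 88.9 ang 75.8 M mass centre [640.7 -26.9]
195 ....##########+#################++..++###############.......
196 ....+######+++++#############+++++..+#################......
197 .....+####+++#+##############++++#+#########++########+.....
198 ......####++####+############################++########+....
199 .......##++####++#############################++########+...
200 .......+##++##################################+++########+..
201 ........+#+..##################################+++########..
202 ..............##################################++#########.
203 ...............##################################++#######+.
204 .....
[... 3060 characters left out ...]
.++......++++#++.+........++....................++
252 +++++#++++++++.....++++++..+........+.............++.....+##
253 ++++++++..++##+....++++++...........+............+.....++#+.
254 ++++++++...+++++...+++++............+................++##+..
255 +++++++++..+#++#+..++++.....+++.........+....++.....+##+....
256 +++++++++...+++#+..++++....++##+...++...++........++#++.....
257 +++++++++++..+++#+.++++....++++#+..+++..+++.....+++#+.......
258 ++++++++++++.+#++++++++....++++++++++++........+##+.........
259 ++++++++++++..++++++++.....++++++++++#+......++#+...........
260 +++++++++++++..+++++++.....++++++++++#+....++##+............
261 +++++++++++++..++++++++....++++++++###+...++#+............+#
```

```bash
python3 - <<'E'
from h import *
t,s=both();a=np.radians(8.4);Rm=np.array([[np.cos(a),-np.sin(a)],[np.sin(a),np.cos(a)]])
p=tool()[1];zf=p[2]-.0239+.015
M=np.array([.6485,-.025])
L=[(n,px(s,[*(c+Rm@np.array(o)),z])) for n,c,h,z in(("collar",M,.0295,.155),("flange",p[:2],.03,zf)) for o in((-h,-h),(h,-h))]
for n,q in L: print(n,q.round(1))
print("px per mm: x",(px(s,[.6585,-.025,.155])-px(s,[.6485,-.025,.155]))/10,"y",(px(s,[.6485,-.015,.155])-px(s,[.6485,-.025,.155]))/10)
E
```

```text
collar [292.5 230.3]
collar [307.5 250.4]
flange [292.3 217. ]
flange [308.3 238.1]
px per mm: x [0.200788   0.36552642] y [ 0.40845777 -0.16480582]
```

Observed corners of collar and flange are shifted alike from prediction (+0.6,+0.8 px), so the cap lines up with the mouth. Lowering.

```bash
python3 nudge.py '[[0,0.0006,0.02,0],[0,0,0.016,0],[0,0,0,0],[0,0,0,0]]' | grep -E 'pos|ft'; python3 nudge.py '[[0,0,0.004,0],[0,0,0.004,0],[0,0,0,0],[0,0,0,0]]'| grep -E 'pos|ft'; python3 nudge.py '[[0,0,0.003,0],[0,0,0.002,0],[0,0,0,0],[0,0,0,0]]'
```

```text
position: [0.6486, -0.0252, 0.1842]
ft_force: [0.2, -0.0, -0.1]
position: [0.6494, -0.0253, 0.1765]
ft_force: [0.2, -0.3, -1.9]
time: 58.93
position: [0.6492, -0.0253, 0.1709]
tool_rot: [0.653, 0.757, -0.0, -0.0]
ft_force: [0.5, 1.0, -0.9]
grip_width: 0.0231
grip_force: 30.0
```

Entering freely. The last millimetres.

```bash
python3 nudge.py '[[0,0,0.002,0],[0,0,0.001,0],[0,0,0,0],[0,0,0,0]]';
```

```text
time: 59.27
position: [0.6497, -0.0254, 0.169]
tool_rot: [0.653, 0.757, 0.0, 0.0]
ft_force: [-0.4, 0.6, 4.0]
grip_width: 0.0232
grip_force: 30.0
```

```bash
python3 nudge.py '[[0,0,0,0],[0,0,0,0],[0,0,0,0],[0,0,-0.03,0],[0,0,-0.04,0],[0,0,-0.04,0],[0,0,0,0],[0.03,-0.028,0,0],[0.03,-0.028,0,0],[0.03,-0.028,0,0],[0.03,-0.028,0,0],[0.03,-0.028,0,0],[0.03,-0.028,0,0],[0,0,0,0],[0,0,0,0],[0,0,0,0],[0,0,0,0]]' 0.06; python3 - <<'E'
from h import *
from m import quad
from meas import blob
from chk import nest
t,s=both();a=np.radians(8.4);Rm=np.array([[np.cos(a),-np.sin(a)],[np.sin(a),np.cos(a)]])
M=np.array([.6485,-.025])
knob=lambda h:(h[...,2]>95)&(h[...,1]<45)
for n,c in(("t",t),("s",s)):
    u,v=px(c,[*M,.186]).round().astype(int);quad(c,(u-7,v-7,u+8,v+8),.186,knob,n+" knob")
print("flange corners pred s",[px(s,[*(M+Rm@np.array(o)),.160]).round(1).tolist() for o in((-.03,-.03),(.03,-.03),(.03,.03))])
for i in range(3):
  for c in(t,s): blob(c,nest(i,.03),.03,12,115)
g=s["img"].max(2)[212:256,285:340];print("\n".join("%d "%(212+i)+"".join("#" if x<40 else "+" if x<75 else "." for x in r) for i,r in enumerate(g)))
h=s["img"].max(2)[155:190,212:250];m=(h<40).astype(np.uint8);n,l,aa,c=cv2.connectedComponentsWithStats(m)
print([(c[i]+[212,155]) for i in range(1,n) if aa[i,4]>40])
E
```

```text
time: 60.68
position: [0.4582, 0.1275, 0.2783]
tool_rot: [0.653, 0.757, 0.0, 0.001]
ft_force: [-0.0, -0.0, 0.2]
grip_width: 0.0602
grip_force: 0.0
t knob c 647.3 -28.2 size 23.3 21.1 ang 0.7 M mass centre [647.4 -27.8]
s knob c 653.4 -24.3 size 21.1 21.3 ang 15.9 M mass centre [653.2 -24.3]
flange corners pred s [[292.2, 229.1], [307.5, 249.6], [330.3, 236.3]]Traceback (most recent call last):
  File "<stdin>", line 12, in <module>
  File "meas.py", line 7, in blob
    k=max(cv2.findContours(m,cv2.RETR_EXTERNAL,cv2.CHAIN_APPROX_NONE)[0],key=cv2.contourArea)
ValueError: max() iterable argument is empty
```

```bash
python3 - <<'E'
from h import *
from meas import blob
from chk import nest
t,s=both()
for i in range(3): blob(s,nest(i,.03),.03,12,90)
g=s["img"].max(2)[212:256,285:340];print("\n".join("%d "%(212+i)+"".join("#" if x<40 else "+" if x<75 else "." for x in r) for i,r in enumerate(g)))
h=s["img"].max(2)[155:190,212:250];m=(h<40).astype(np.uint8);n,l,aa,c=cv2.connectedComponentsWithStats(m)
print([(c[i]+[212,155]) for i in range(1,n) if aa[i,4]>40])
E
```

```text
((443.50726318359375, 167.7563934326172), (44.364261627197266, 44.90730285644531), 6.679370880126953) 197.5
((437.7233581542969, 230.62753295898438), (44.869136810302734, 44.72429656982422), 6.142181396484375) 193.0
((431.7320251464844, 292.4398498535156), (44.92335510253906, 43.3879508972168), 9.704414367675781) 181.5
212 +......................................................
213 +......................................................
214 ++.....................................................
215 ++....+................................................
216 +++++++................................................
217 +++++++................................................
218 +++++........................#+......................+#
219 +++++.......................###....................+##+
220 ++........................######.................++#+..
221 +.......................#########...............+#++...
222 ......................+###########............+##+.....
223 .....................###+.....+####.........+##+.......
224 ...................####........+###+.......+#+.......+.
[... 1198 characters left out ...]
..
245 ......+##++++++###################+.+++++++............
246 ....++#+..+++++#################++..+++++++............
247 ...+##+...+++++###############++....+++++++........+...
248 .+##+.....+++++###++#########+......++++++.............
249 ###......+++++++++.++#######+.......++++++.............
250 #++....+#+++++++...+++####+++...+...++++++.....+......+
251 +++++####+++++.....+++###++++......+++++++..........++.
252 ++++###+++++#++....++++++++++......+++++++.+......++...
253 +++##++++++###+....+++++++++.......+++++++.......+....+
254 ###++++++++###+++.++++++++++.......++++++......++....++
255 #+++++++++++####+..+++++++++++++...++++++....+++....+##
[array([225.45962733, 172.99378882])]
```

The cap lies level on the collar, the housings sit in three nests at 62 mm spacing, and the stick is centred. Handing in.

```bash
python3 -c "
from rig import robot
print(robot.hand_in())"
```

```text
the job is handed in; nothing more can be done
None
```

I handed in the job at about 61 s with all three magazine housings flat in their own tray nests, the dust cap seated on the magazine mouth and the stick centred; part_c hung up on its first feed and went through after a light poke from above, no loose housing was on the desk, and the hand-in returned no verdict.

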